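# Load the analyser's two carriers in order

### The arm

A 6-joint arm with a two-finger parallel gripper is mounted at the origin on the work surface. World frame = base frame: x ahead of the robot, y to its left, z up, the work surface at z = 0. Lengths are in m, angles in rad, forces in N, time in s.
With the tool pointing down it reaches from about 0.35 to 0.775 m from the base axis. Payload 5.5 kg.
Tool frame: the origin (TCP) lies midway between the tips of the shut fingers; the grasp point (between the pads) lies 19 mm behind it (env.tcp_to_grasp is the distance from the TCP to the grasp point, in m); z points along the fingers, y is the direction in which the jaws open and shut (so a half turn about z gives the same grasp; the last joint's range is limited). The gripper opens to 85 mm and grips with 20 to 120 N. Pads are 22 mm wide; open, the fingers measure 114 mm over their backs; the gripper's body (76 mm by 85 mm) begins 54 mm behind the grasp point. The pads swing forward as they close: fully open they stand 13 mm farther back than shut.
Start: joints at [-1.333, 0.313, 0.046, 1.304, 0, 1.431], TCP at [0.212, -0.534, 0.231] pointing down, gripper open.
Joint ranges: [-2.76, 2.76], [-0.86, 1.69], [-1.03, 1.26], [-2.2, 2.34], [-1.47, 1.5], [-3.14, 3.14]. Speed limits (rad/s): [2.57, 2.57, 3.14, 3.14, 3.14, 3.14].

### API

Orientations are given as a unit quaternion [w, x, y, z].
In Python, from workcell import get_state, viewer, hand_in, finder, env gives the robot as it stands.
- The arm moves only by the tool arm_command, never from a script. Its argument "motion" is a list of rows, each an object of numbers: "x", "y", "z": the shift along the tool's x, y, z in mm; "rx", "ry", "rz": the turn, a rotation vector about the tool's x, y, z in degrees; "hand": the closure, from -1 (fully open) to 1 (shut). A call has 1 to 10 rows; each row is the pose to reach, as a shift and turn from the pose commanded when the call began, along the tool's axes at that moment; what a row does not reach only later rows make up. A row lasts 1/8 s, in which the tool goes at most 62.5 mm and 10.7 degrees, less where a joint would pass 70% of its speed; a pose out of reach is approached as far as the arm can. A call with a gripper value outside its range is refused whole. The fingers move at their own pace and stop on an object; "force" is the grip in N (left out, the last holds). Time passes only in rows, so rows that repeat a pose let the fingers close. It gives the time, the measured TCP pose, the force and the opening at its end, in the units of the state.
- get_state(): the state, without advancing time (a new reading comes with each control period).
- viewer.read_camera(name): name is "scene" or "top" or "wrist"; returns a dict with "image" (420x560x3 uint8, red, green, blue), "z_map" (420x560 float32, m along the optical axis (not along the pixel's ray), 0 where there is no reading), "intrinsics" (3x3 intrinsics, pixels), "rvec" (rotation vector, rad) and "tvec" (3), from world to camera coordinates, as OpenCV has them. Camera axes: x right, y down, z forward; pixel columns grow to the right and rows downward; lengths in m; the calibration is good to about 2 mm. A picture is of the moment at which its call begins.
- hand_in(): hands the job in, once; it reports no verdict.
Trained networks look in a picture, given as the dict that the camera call returned (one of the last four; its "shot" number tells which), for a name from the list of things; names that differ only in an ending like _2 or _b are one class to them, and where a whole thing is asked for, a point or a joint stands for the part that bears it (a point fixed in the world has none). Each returns a list of dicts, best first, with "score" (0 to 1); they miss things now and then, are a little off and sometimes report something else, mostly with a low value. They report only what shows in the picture. A call takes as long as a camera call.
- finder.find_in(picture, query): "at" ([column, row] in pixels, amid what is visible of it).
- finder.masks_of(picture, query): "region" (420x560 bool, what is visible of it) and "at" ([column, row] in pixels, amid what is visible of it).
The state is a dict: "clock": time; "joint_pos": joint angles; "qvel": joint speeds; "tau": joint torques, N m; "tcp_pos": TCP position; "orientation": TCP orientation; "wrist_force": force on the tool from outside, world axes, zero at the start; "ft_torque": the same for the moment, N m; "finger_gap": finger opening in m.
Only numpy, scipy, OpenCV 4.12 (cv2) and the standard library are available. Lean on these libraries where they do the work, as an engineer would, in place of code of your own. Each camera call takes 0.05 s, during which the arm holds its last target.

### The job

Load the two sample carriers for the analyser, one part at a time in this order: the black magnet plate into the pocket of the blue carrier, the white well block on top of it, the pink cover over the block; then the copper plate into the pocket of the yellow carrier and the green trough on top of it. Every part must lie lengthwise along its carrier, fully down and flat, with the block and the trough between the corner lips of their plates and the cover's skirt round the block. Leave the two red-capped vials standing where they are, and let go of everything at the end.

Things in the scene. Friction and masses are not known exactly. Their poses are not given: they have to be found in the camera images.
- blue_carrier: blue carrier: fixed base 146 (x) by 100 (y) mm, 8 mm thick, with four L-shaped corner walls 5 mm thick, legs 20 mm long, rising 8 mm above the base round a centred 118 x 72 mm pocket. Origin at the centre of its underside, on the bench (pocket floor 8 mm higher); x along its length, z up. Same either way round.
- yellow_carrier: yellow carrier: fixed base 146 (x) by 100 (y) mm, 8 mm thick, with four L-shaped corner walls 5 mm thick, legs 20 mm long, rising 8 mm above the base round a centred 118 x 72 mm pocket. Origin at the centre of its underside, on the bench (pocket floor 8 mm higher); x along its length, z up. Same either way round.
- magnet_plate_center (a point): black magnet plate with steel dots on top: 104 (x) by 58 (y) mm, 20 mm thick, plus corner lips 3 mm wide, 4 mm high, legs 14 mm long, on top (24 mm overall) round a 98 x 52 mm pocket; middle of the long sides clear. Point at its centre, 12 mm above its underside; x along its length, z up. Grip across the 58 mm. Same either way round. About 0.35 kg.
- thermal_plate_center (a point): copper-coloured thermal plate with dark dots on top: 104 (x) by 58 (y) mm, 20 mm thick, plus corner lips 3 mm wide, 4 mm high, legs 14 mm long, on top (24 mm overall) round a 98 x 52 mm pocket; middle of the long sides clear. Point at its centre, 12 mm above its underside; x along its length, z up. Grip across the 58 mm. Same either way round. About 0.4 kg.
- well_block_center (a point): white block with rows of grey wells: solid, 86 mm long (x) by 42 mm wide (y) by 28 mm high, flat underside. Point at its centre, 14 mm above its underside; x along its length. Grip it across its 42 mm width. Same either way round.
- trough_center (a point): green open trough with four compartments: 86 mm long (x) by 42 mm wide (y) by 32 mm high, rigid walls 4 mm thick, flat underside. Point at its centre, 16 mm above its underside; x along its length. Grip it across the outside of its 42 mm width. Same either way round.
- cover_grip (a point): pink cover: lid 104 (x) by 58 (y) mm, 34 mm high overall, lying skirt down. Skirt inside 100 x 54 mm, 8 mm deep: seated, its lower edge is 8 mm below the white block's top. Lid's upper face 11 mm above the lower edge; above it a ridge handle 60 (x) by 16 (y) mm, 23 mm high: grip across the 16 mm. Point in the ridge's middle, 22 mm above the lower edge; x along its length. Same either way round.
- vial_a_center (a point): amber glass vial with a red cap, 25 mm diameter, 45 mm high, standing upright, a bystander. Point at its centre, half-way up. Stands between the carriers.
- vial_b_center (a point): amber glass vial with a red cap, 25 mm diameter, 45 mm high, standing upright, a bystander. Point at its centre, half-way up. Stands farther from the robot than the other.

How it is judged:
By the outcome, as a careful person would: the job done as asked, in the order asked, and still so for the second after the job is handed in, with the robot touching nothing.
It also fails if it takes over 131 s, if anything falls off the work surface, if the arm or the gripper's body presses on something with over 40 N, if the wrist force passes 120 N, or if a joint passes its speed limit or range.

## Working session

There is one attempt and no reset: what is moved stays moved. The work goes in short steps, Python scripts to look and compute and a tool call to move; the robot and the scene stay as the last step left them, time stands still between calls to the robot, and variables do not carry over. Pictures are saved under pics/ and viewed, and the job is handed in when it is done.

Besides the shell and the picture viewer there is one more tool, called after "Request:" as name(argument=value, ...), one argument or row to a line, values as JSON. arm_command: Moves the arm, as the interface text tells. Its arguments: {"type":"object","properties":{"motion":{"type":"array","items":{"type":"object","properties":{"x":{"type":"number"},"y":{"type":"number"},"z":{"type":"number"},"rx":{"type":"number"},"ry":{"type":"number"},"rz":{"type":"number"},"hand":{"type":"number"}}}},"force":{"type":"number"}},"required":["motion"]}

```bash
ls; mkdir -p pics
cat > h.py <<'E'
import numpy as np, cv2
from workcell import get_state, viewer, hand_in, finder, env
def cam(n):
    p=viewer.read_camera(n); return p
def save(p,f):
    cv2.imwrite('pics/'+f,cv2.cvtColor(p['image'],cv2.COLOR_RGB2BGR))
def RT(p):
    R,_=cv2.Rodrigues(np.array(p['rvec'],float)); return R,np.array(p['tvec'],float).ravel()
def cloud(p):
    K=p['intrinsics'];R,t=RT(p);z=p['z_map'];h,w=z.shape
    v,u=np.mgrid[:h,:w]
    P=np.stack([(u-K[0,2])/K[0,0]*z,(v-K[1,2])/K[1,1]*z,z],-1)
    W=(P-t)@R
    W[z==0]=np.nan
    return W
E
python3 - <<'E'
from h import *
print(get_state())
for n in ['scene','top','wrist']:
    p=cam(n);save(p,n+'0.png');R,t=RT(p);print(n,p['intrinsics'].tolist(),-R.T@t)
    np.save('/tmp/'+n,cloud(p))
print(env.tcp_to_grasp)
E
```

```text
pics
{'clock': 0.0, 'joint_pos': array([-1.33260036e+00,  3.14049579e-01,  4.49781038e-02,  1.30362002e+00,
        4.34394779e-05,  1.43119528e+00]), 'qvel': array([ 0.00028326, -0.00086403,  0.00066594, -0.0005248 ,  0.0005845 ,
       -0.00126814]), 'tau': array([ 1.53215897e-04, -4.80634582e+01,  2.98530364e+01,  1.94687967e-02,
       -2.21446123e-05,  6.42844668e-06]), 'tcp_pos': array([ 0.21198158, -0.53394082,  0.23038056]), 'orientation': array([-9.47500834e-04,  9.82211229e-01,  1.87777005e-01, -2.50011088e-05]), 'wrist_force': array([ 0.69370688, -0.1160145 , -1.09046809]), 'ft_torque': array([ 0.02238885,  0.0403995 , -0.01039317]), 'finger_gap': 0.08548372761281062}
scene [[383.90596940368346, 0.0, 280.54977505790134], [0.0, 383.90596940368346, 209.93744572052807], [0.0, 0.0, 1.0]] [1.09697951 0.57967362 0.63511584]
top [[397.3764534550446, 0.0, 278.5060455906222], [0.0, 397.3764534550446, 211.47154791484513], [0.0, 0.0, 1.0]] [ 0.52848135 -0.00265342  0.9905154 ]
wrist [[360.88428432743694, 0.0, 276.1177116660512], [0.0, 360.88428432743694, 211.39341881191297], [0.0, 0.0, 1.0]] [ 0.28927374 -0.50467745  0.3731161 ]
0.0187
```

View pics/top0.png

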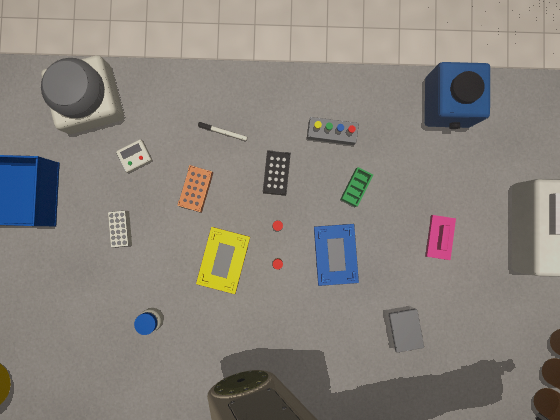

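View pics/scene0.png

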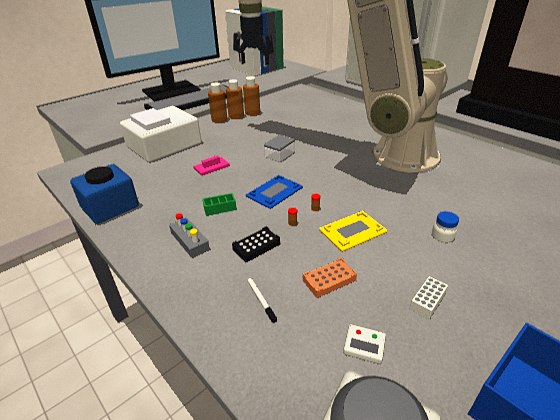

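View pics/wrist0.png

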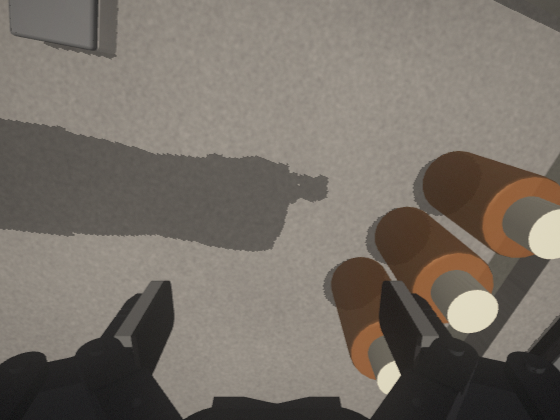

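The top view (x ahead is up, y left is left) shows the magnet plate at (277,173), block (119,229), cover (441,237), copper plate (196,189) and trough (356,187). The blue carrier is at (336,255), the yellow at (223,261), and the vials at (278,226) and (278,264). I'll measure all of them next.

```bash
cat >> h.py <<'E'
def ray_at(p,uv,z):
    K=p['intrinsics'];R,t=RT(p);c=-R.T@t
    uv=np.atleast_2d(np.array(uv,float))
    d=np.c_[(uv[:,0]-K[0,2])/K[0,0],(uv[:,1]-K[1,2])/K[1,1],np.ones(len(uv))]@R
    s=(z-c[2])/d[:,2]
    return c+d*s[:,None]
def rect(pts):
    pts=np.asarray(pts,np.float32)[:,:2]
    (cx,cy),(w,h),a=cv2.minAreaRect(pts*1000)
    if w<h: w,h=h,w;a+=90
    a=(a+90)%180-90
    return cx,cy,w,h,a
names=['blue_carrier','yellow_carrier','magnet_plate_center','thermal_plate_center','well_block_center','trough_center','cover_grip','vial_a_center']
def measure(p,n,W=None,top=None):
    W=cloud(p) if W is None else W
    out=[]
    for m in finder.masks_of(p,n)[:3]:
        g=m['region']&np.isfinite(W[...,2])
        g2=cv2.erode(g.astype(np.uint8),np.ones((3,3)))>0
        if g2.sum()<5: continue
        Z=W[g2][:,2]
        zt=np.percentile(Z,90) if top is None else top
        # outline from the mask, at the top height
        cs,_=cv2.findContours(m['region'].astype(np.uint8),cv2.RETR_EXTERNAL,cv2.CHAIN_APPROX_NONE)
        c=max(cs,key=cv2.contourArea)[:,0,:]
        out.append((round(m['score'],2),np.round(m['at'],1),np.round([np.percentile(Z,q)*1000 for q in(5,50,90)],1),np.round(rect(ray_at(p,c,zt)),1)))
    return out
E
python3 - <<'E'
from h import *
p=cam('top');q=cam('scene')
for P in (p,q):
  print('--')
  W=cloud(P)
  for n in names:
    for o in measure(P,n,W): print(n,*o)
W=cloud(p);print('bench',np.nanmedian(W[240:300,370:380,2]))
W=cloud(q);print('bench',np.nanmedian(W[300:310,200:230,2]))
E
```

```text
--
blue_carrier 0.82 [336.8 255.1] [ 5.5  8.5 11.3] [ 472.2 -147.2  147.7  102.4    5. ]
yellow_carrier 0.84 [221.1 257.7] [ 5.5  8.5 11.4] [449.8 130.4 145.7  99.6 -13. ]
yellow_carrier 0.56 [193.4 188.2] [17.8 20.5 22.9] [623.1 201.7 104.2  60.6 -14.9]
magnet_plate_center 0.84 [275.8 173.5] [17.8 20.6 22.9] [667.2   5.6 103.8  56.4  -4.2]
thermal_plate_center 0.68 [191.4 185.4] [17.7 20.5 22.9] [623.1 201.5 104.1  62.3 -13.9]
thermal_plate_center 0.48 [274.5 177.9] [17.8 20.6 22.9] [666.8   6.6 104.1  55.6  -4.5]
well_block_center 0.63 [273.7 175.3] [17.8 20.6 22.9] [667.2   4.9 106.8  58.9  -5.8]
well_block_center 0.59 [118.  226.1] [14.4 28.2 30.8] [520.3 379.1  86.8  51.3   7.5]
trough_center 0.63 [356.  186.7] [ 2.1 12.3 31.8] [ 636.6 -189.3   90.6   45.3  -25.3]
cover_grip 0.81 [439.4 237.8] [ 8.3 12.  33.9] [ 520.9 -393.4  101.9   60.8   -7.5]
--
blue_carrier 0.96 [274.6 195.1] [ 7.   8.9 11. ] [ 476.3 -140.   151.3  104.7    5.5]
blue_carrier 0.33 [221.3 202.1] [ 7.8 22.  31.4] [ 646.6 -175.6   89.2   87.8   64.4]
yellow_carrier 0.97 [349.8 229.7] [ 7.   9.1 11. ] [454.  135.6 148.7 108.1 -13.7]
magnet_plate_center 0.81 [256.9 243.4] [11.2 20.6 22.3] [672.6  13.7 116.7  78.6  -4.2]
thermal_plate_center 0.64 [327.1 277.5] [ 9.5 20.6 22.4] [629.1 210.7 116.   75.  -15.2]
thermal_plate_center 0.18 [256.5 246.3] [10.4 20.5 22.2] [672.9  13.6 116.3  78.6  -4.2]
well_block_center 0.87 [427.9 297.6] [15.7 28.8 30.5] [531.5 390.1 105.9  44.    8.4]
well_block_center 0.58 [352.  230.4] [ 7.   9.1 11. ] [453.9 136.8 149.2 105.7 -14.2]
trough_center 0.89 [222.3 203.5] [ 8.  21.8 31.2] [ 647.6 -175.2   90.3   86.9  -23.7]
trough_center 0.6 [426.6 295.3] [13.1 28.8 30.5] [530.3 389.1 112.1  45.9   7.2]
cover_grip 0.67 [210.8 164.8] [ 8.9 12.4 32. ] [ 539.9 -374.7  103.5   90.4   -8.7]
vial_a_center 0.47 [315.5 202.3] [12.3 32.2 46.4] [467.   15.7  84.2  24.5  42.6]
bench 0.00020676710175394485
bench 0.0008227042764032883
```

```bash
cat >> h.py <<'E'
from scipy.spatial.transform import Rotation as Ro
def st():
    s=get_state(); q=s['orientation']
    R=Ro.from_quat([q[1],q[2],q[3],q[0]])
    return s,R
def go(x,y,z,yaw):
    """mm, deg; prints shift/turn in tool axes"""
    s,R=st()
    y0=np.radians(yaw)
    T=np.array([[np.cos(y0),np.sin(y0),0],[np.sin(y0),-np.cos(y0),0],[0,0,-1]])
    d=R.inv().apply(np.array([x,y,z])-s['tcp_pos']*1000)
    r=(R.inv()*Ro.from_matrix(T)).as_rotvec(degrees=True)
    M=R.as_matrix()
    print('t=%.2f tcp'%s['clock'],np.round(s['tcp_pos']*1000,1),'yaw %.1f'%np.degrees(np.arctan2(M[1,0],M[0,0])),'F',np.round(s['wrist_force'],1),'gap %.1f'%(s['finger_gap']*1000))
    print('-> shift',np.round(d,1),'rot',np.round(r,2), 'dist %.0f'%np.linalg.norm(d))
E
python3 -c "
from h import *
go(667,6,230,175.8)"
```

```text
t=1.05 tcp [ 212.1 -534.5  231.3] yaw 21.6 F [ 0.4  0.4 -0.8] gap 85.6
-> shift [ 622.2 -334.6    1.3] rot [-0.0000e+00  1.0000e-02 -1.5416e+02] dist 706
```

Request:
arm_command(
  motion=[
    {"x":45,"y":-24,"z":0,"rz":-10,"hand":-1},
    {"x":90,"y":-48,"z":0,"rz":-20,"hand":-1},
    {"x":135,"y":-72,"z":0,"rz":-30,"hand":-1},
    {"x":180,"y":-96,"z":0,"rz":-40,"hand":-1},
    {"x":225,"y":-120,"z":0,"rz":-50,"hand":-1},
    {"x":270,"y":-144,"z":0,"rz":-60,"hand":-1},
    {"x":315,"y":-168,"z":0,"rz":-70,"hand":-1},
    {"x":350,"y":-188,"z":0,"rz":-80,"hand":-1},
    {"x":385,"y":-207,"z":0,"rz":-90,"hand":-1},
    {"x":400,"y":-215,"z":0,"rz":-100,"hand":-1},
  ],
)

```text
invalid input at $.motion[0]: expected keys x, y, z, rx, ry, rz, hand
```

```bash
python3 -c "
from h import *
go(667,6,230,175.8)"
```

```text
t=1.05 tcp [ 212.1 -534.5  231.3] yaw 21.6 F [ 0.4  0.4 -0.8] gap 85.6
-> shift [ 622.2 -334.6    1.3] rot [-0.0000e+00  1.0000e-02 -1.5416e+02] dist 706
```

Request:
arm_command(
  motion=[
    {"x":45,"y":-24,"z":0,"rx":0,"ry":0,"rz":-10,"hand":-1},
    {"x":90,"y":-48,"z":0,"rx":0,"ry":0,"rz":-20,"hand":-1},
    {"x":135,"y":-72,"z":0,"rx":0,"ry":0,"rz":-30,"hand":-1},
    {"x":180,"y":-96,"z":0,"rx":0,"ry":0,"rz":-40,"hand":-1},
    {"x":225,"y":-120,"z":0,"rx":0,"ry":0,"rz":-50,"hand":-1},
    {"x":270,"y":-144,"z":0,"rx":0,"ry":0,"rz":-60,"hand":-1},
    {"x":315,"y":-168,"z":0,"rx":0,"ry":0,"rz":-70,"hand":-1},
    {"x":350,"y":-188,"z":0,"rx":0,"ry":0,"rz":-80,"hand":-1},
    {"x":385,"y":-207,"z":0,"rx":0,"ry":0,"rz":-90,"hand":-1},
    {"x":400,"y":-215,"z":0,"rx":0,"ry":0,"rz":-100,"hand":-1},
  ],
)

```text
clock: 2.3
tcp_pos: [0.5057, -0.1853, 0.2313]
orientation: [0.0, 0.484, 0.875, 0.0]
wrist_force: [-0.5, -0.5, -0.6]
finger_gap: 0.0857
```

```bash
python3 -c "
from h import *
go(667,6,230,175.8);print(get_state()['joint_pos'])"
```

```text
t=2.30 tcp [ 505.7 -185.3  231.3] yaw 122.1 F [-0.5 -0.5 -0.6] gap 85.7
-> shift [ 76.3 238.3   1.4] rot [ 1.000e-02  1.000e-02 -5.368e+01] dist 250
[-5.00406384e-01  2.42084697e-01 -4.97234508e-02  1.27874530e+00
  2.10321105e-04  5.09831529e-01]
```

Request:
arm_command(
  motion=[
    {"x":12,"y":40,"z":0,"rx":0,"ry":0,"rz":-9,"hand":-1},
    {"x":25,"y":80,"z":0,"rx":0,"ry":0,"rz":-18,"hand":-1},
    {"x":38,"y":120,"z":0,"rx":0,"ry":0,"rz":-27,"hand":-1},
    {"x":50,"y":160,"z":0,"rx":0,"ry":0,"rz":-36,"hand":-1},
    {"x":64,"y":200,"z":0,"rx":0,"ry":0,"rz":-45,"hand":-1},
    {"x":76,"y":238,"z":0,"rx":0,"ry":0,"rz":-53.7,"hand":-1},
    {"x":76,"y":238,"z":0,"rx":0,"ry":0,"rz":-53.7,"hand":-1},
  ],
)

```text
clock: 3.18
tcp_pos: [0.6685, 0.0048, 0.2303]
orientation: [-0.0, 0.039, 0.999, 0.0]
wrist_force: [0.5, -0.5, -0.2]
finger_gap: 0.0853
```

```bash
python3 -c "
from h import *
go(667,6,230,175.8)
p=cam('wrist');save(p,'w1.png')
for n in ['magnet_plate_center','blue_carrier','vial_a_center']:
  for o in measure(p,n): print(n,*o)"
```

```text
t=3.17 tcp [668.5   4.8 230.3] yaw 175.6 F [ 0.5 -0.5 -0.2] gap 85.3
-> shift [1.6 1.1 0.3] rot [ 0.02 -0.02 -0.24] dist 2
magnet_plate_center 0.6 [276.5 172.1] [18.9 20.2 21.4] [668.5   4.5 107.3  59.2  -4.5]
magnet_plate_center 0.57 [420.    1.3] [5.5 7.5 8.7] [525.8 130.7  66.8   8.7  85.5]
blue_carrier 0.97 [99.2 27.1] [ 6.9  8.3 12. ] [ 519.4 -140.6   99.9   53.6  -85.2]
```

View pics/w1.png

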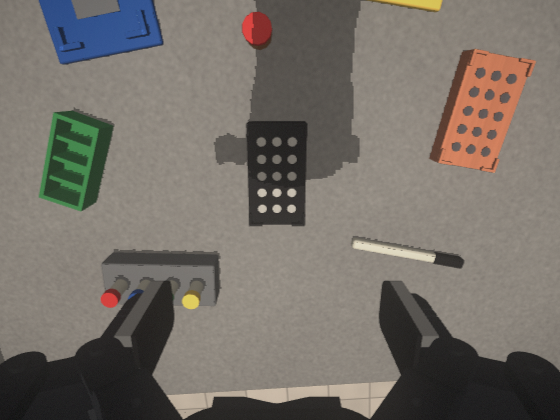

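The wrist picture shows the magnet plate at (276,172), clear all round, in agreement with the top view to about 1 mm. Descending to grip it.

Request:
arm_command(
  motion=[
    {"x":1,"y":0,"z":50,"rx":0,"ry":0,"rz":0,"hand":-1},
    {"x":1,"y":0,"z":100,"rx":0,"ry":0,"rz":0,"hand":-1},
    {"x":1,"y":0,"z":150,"rx":0,"ry":0,"rz":0,"hand":-1},
    {"x":1,"y":0,"z":190,"rx":0,"ry":0,"rz":0,"hand":-1},
    {"x":1,"y":0,"z":220,"rx":0,"ry":0,"rz":0,"hand":-1},
    {"x":1,"y":0,"z":231,"rx":0,"ry":0,"rz":0,"hand":-1},
    {"x":1,"y":0,"z":232,"rx":0,"ry":0,"rz":0,"hand":-1},
  ],
  force=60,
)

```text
clock: 4.25
tcp_pos: [0.666, 0.0018, -0.0006]
orientation: [-0.0, 0.041, 0.999, -0.0]
wrist_force: [0.5, -1.0, -0.0]
finger_gap: 0.0861
```

```bash
python3 -c "
from h import *
go(668,5,-2,175.6)
p=cam('wrist');save(p,'w2.png')"
```

```text
t=4.25 tcp [ 6.66e+02  1.80e+00 -6.00e-01] yaw 175.3 F [ 0.5 -1.  -0. ] gap 86.1
-> shift [-1.7  3.3  1.4] rot [-0.01 -0.02 -0.32] dist 4
```

View pics/w2.png

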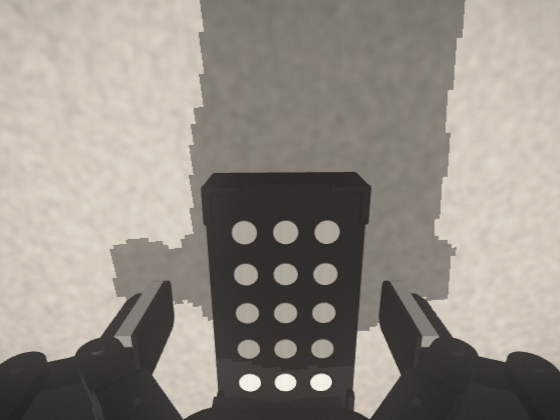

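Request:
arm_command(
  motion=[
    {"x":-1.5,"y":3,"z":1.5,"rx":0,"ry":0,"rz":0,"hand":-1},
    {"x":-1.5,"y":3,"z":1.5,"rx":0,"ry":0,"rz":0,"hand":-0.2},
    {"x":-1.5,"y":3,"z":1.5,"rx":0,"ry":0,"rz":0,"hand":0.2},
    {"x":-1.5,"y":3,"z":1.5,"rx":0,"ry":0,"rz":0,"hand":0.6},
    {"x":-1.5,"y":3,"z":1.5,"rx":0,"ry":0,"rz":0,"hand":1},
    {"x":-1.5,"y":3,"z":1.5,"rx":0,"ry":0,"rz":0,"hand":1},
    {"x":-1.5,"y":3,"z":1.5,"rx":0,"ry":0,"rz":0,"hand":1},
  ],
)

```text
clock: 5.18
tcp_pos: [0.6689, 0.0053, -0.0009]
orientation: [0.001, 0.041, 0.999, -0.0]
wrist_force: [-0.6, -0.7, 5.9]
finger_gap: 0.0567
```

```bash
python3 -c "
from h import *
go(668,5,200,175.6)
p=cam('wrist');save(p,'w3.png')"
```

```text
t=5.17 tcp [668.9   5.3  -0.9] yaw 175.4 F [-0.6 -0.7  5.9] gap 56.7
-> shift [   0.4   -0.4 -200.9] rot [-0.02  0.11 -0.25] dist 201
```

View pics/w3.png

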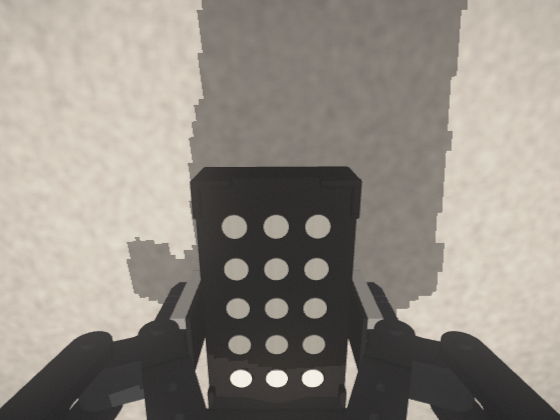

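Request:
arm_command(
  motion=[
    {"x":0,"y":0,"z":-20,"rx":0,"ry":0,"rz":0,"hand":1},
    {"x":0,"y":0,"z":-50,"rx":0,"ry":0,"rz":0,"hand":1},
    {"x":0,"y":0,"z":-90,"rx":0,"ry":0,"rz":0,"hand":1},
    {"x":0,"y":0,"z":-130,"rx":0,"ry":0,"rz":0,"hand":1},
    {"x":0,"y":0,"z":-160,"rx":0,"ry":0,"rz":0,"hand":1},
    {"x":0,"y":0,"z":-170,"rx":0,"ry":0,"rz":0,"hand":1},
  ],
)

```text
clock: 5.98
tcp_pos: [0.6687, 0.0054, 0.1691]
orientation: [0.001, 0.041, 0.999, -0.0]
wrist_force: [1.5, -0.3, -5.2]
finger_gap: 0.0567
```

```bash
python3 -c "
from h import *
go(580,-147,170,185)"
```

```text
t=5.97 tcp [668.7   5.4 169.1] yaw 175.3 F [ 1.5 -0.3 -5.2] gap 56.7
-> shift [  76.  -159.1   -1. ] rot [-0.01  0.11 -9.65] dist 176
```

Request:
arm_command(
  motion=[
    {"x":16,"y":-33,"z":0,"rx":0,"ry":0,"rz":-2,"hand":1},
    {"x":35,"y":-73,"z":0,"rx":0,"ry":0,"rz":-5,"hand":1},
    {"x":55,"y":-115,"z":0,"rx":0,"ry":0,"rz":-8,"hand":1},
    {"x":72,"y":-150,"z":0,"rx":0,"ry":0,"rz":-9.6,"hand":1},
    {"x":76,"y":-159,"z":0,"rx":0,"ry":0,"rz":-9.6,"hand":1},
    {"x":76,"y":-159,"z":0,"rx":0,"ry":0,"rz":-9.6,"hand":1},
  ],
)

```text
clock: 6.72
tcp_pos: [0.5787, -0.147, 0.1666]
orientation: [-0.001, -0.042, 0.999, 0.001]
wrist_force: [-0.8, 0.3, -4.6]
finger_gap: 0.0568
```

```bash
python3 -c "
from h import *
go(472,-147,60,185)
p=cam('wrist');save(p,'w4.png')
for n in ['blue_carrier','trough_center','vial_a_center']:
  for o in measure(p,n): print(n,*o)"
```

```text
t=6.72 tcp [ 578.7 -147.   166.6] yaw -175.1 F [-0.8  0.3 -4.6] gap 56.8
-> shift [106.2   8.9 106.8] rot [ 0.07 -0.09 -0.14] dist 151
blue_carrier 0.6 [282.1  73.4] [6.9 8.2 9.3] [ 489.8 -146.4  110.1  100.5    5.2]
trough_center 0.63 [186.6 263.5] [ 8.9 31.5 32.7] [ 646.8 -214.3   37.9   11.8  -25.9]
vial_a_center 0.57 [493.5  31.4] [10.4 43.8 45.5] [451.6 -14.   43.5  23.7 -65.1]
```

View pics/w4.png

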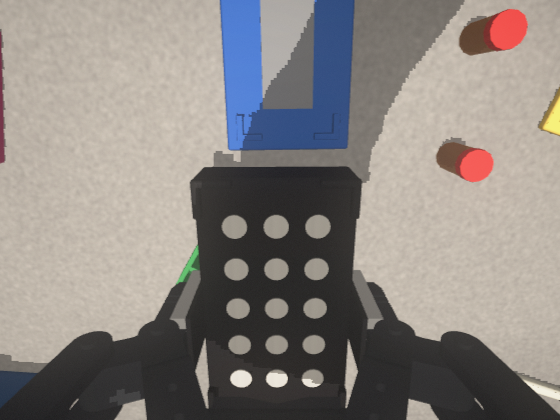

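Request:
arm_command(
  motion=[
    {"x":30,"y":3,"z":10,"rx":0,"ry":0,"rz":0,"hand":1},
    {"x":65,"y":6,"z":30,"rx":0,"ry":0,"rz":0,"hand":1},
    {"x":95,"y":9,"z":60,"rx":0,"ry":0,"rz":0,"hand":1},
    {"x":106,"y":9.5,"z":90,"rx":0,"ry":0,"rz":0,"hand":1},
    {"x":106,"y":9.5,"z":115,"rx":0,"ry":0,"rz":0,"hand":1},
    {"x":106,"y":9.5,"z":125,"rx":0,"ry":0,"rz":0,"hand":1},
    {"x":106,"y":9.5,"z":125,"rx":0,"ry":0,"rz":0,"hand":1},
  ],
)

```text
clock: 7.8
tcp_pos: [0.4732, -0.1461, 0.0426]
orientation: [-0.0, -0.044, 0.999, 0.0]
wrist_force: [0.4, 0.2, -4.6]
finger_gap: 0.0566
```

```bash
python3 -c "
from h import *
go(472,-147.5,7,185.1)
p=cam('wrist');save(p,'w5.png')"
```

```text
t=7.80 tcp [ 473.2 -146.1   42.6] yaw -175.0 F [ 0.4  0.2 -4.6] gap 56.6
-> shift [ 1.3 -1.3 35.6] rot [ 0.02 -0.03 -0.09] dist 36
```

View pics/w5.png

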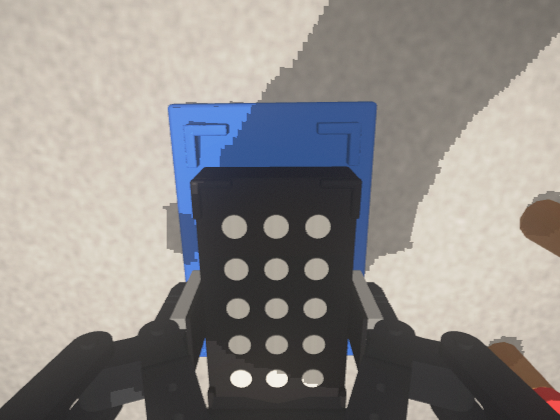

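Request:
arm_command(
  motion=[
    {"x":1.3,"y":-1.5,"z":10,"rx":0,"ry":0,"rz":0,"hand":1},
    {"x":1.3,"y":-1.5,"z":20,"rx":0,"ry":0,"rz":0,"hand":1},
    {"x":1.3,"y":-1.5,"z":27,"rx":0,"ry":0,"rz":0,"hand":1},
    {"x":1.3,"y":-1.5,"z":32,"rx":0,"ry":0,"rz":0,"hand":1},
    {"x":1.3,"y":-1.5,"z":34,"rx":0,"ry":0,"rz":0,"hand":1},
    {"x":1.3,"y":-1.5,"z":34,"rx":0,"ry":0,"rz":0,"hand":1},
  ],
)

```text
clock: 8.6
tcp_pos: [0.4718, -0.1482, 0.0087]
orientation: [-0.0, -0.043, 0.999, -0.0]
wrist_force: [-0.3, -0.1, -4.0]
finger_gap: 0.0565
```

```bash
python3 -c "
from h import *
go(472,-147.5,7,185.1)
p=cam('wrist');save(p,'w6.png')"
```

```text
t=8.60 tcp [ 471.8 -148.2    8.7] yaw -175.1 F [-0.3 -0.1 -4. ] gap 56.5
-> shift [-0.2  0.7  1.7] rot [ 0.   -0.01 -0.16] dist 2
```

View pics/w6.png

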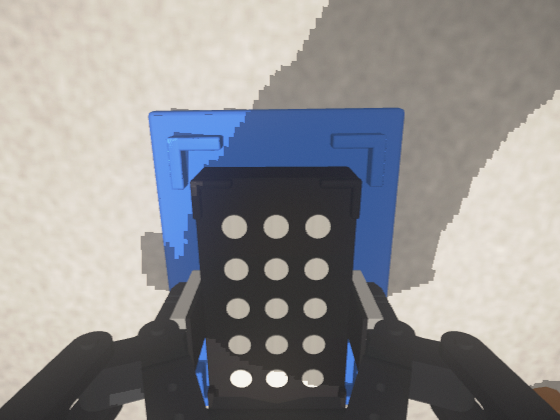

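Request:
arm_command(
  motion=[
    {"x":0,"y":0.5,"z":1,"rx":0,"ry":0,"rz":0,"hand":1},
    {"x":0,"y":0.5,"z":2,"rx":0,"ry":0,"rz":0,"hand":1},
    {"x":0,"y":0.5,"z":2.3,"rx":0,"ry":0,"rz":0,"hand":1},
    {"x":0,"y":0.5,"z":2.3,"rx":0,"ry":0,"rz":0,"hand":1},
  ],
)

```text
clock: 9.15
tcp_pos: [0.4719, -0.1477, 0.007]
orientation: [0.0, -0.043, 0.999, -0.0]
wrist_force: [-1.5, 1.4, 5.1]
finger_gap: 0.0567
```

Request:
arm_command(
  motion=[
    {"x":0,"y":0,"z":0,"rx":0,"ry":0,"rz":0,"hand":0},
    {"x":0,"y":0,"z":0,"rx":0,"ry":0,"rz":0,"hand":-0.6},
    {"x":0,"y":0,"z":0,"rx":0,"ry":0,"rz":0,"hand":-1},
    {"x":0,"y":0,"z":0,"rx":0,"ry":0,"rz":0,"hand":-1},
    {"x":0,"y":0,"z":-30,"rx":0,"ry":0,"rz":0,"hand":-1},
    {"x":0,"y":0,"z":-80,"rx":0,"ry":0,"rz":0,"hand":-1},
    {"x":0,"y":0,"z":-140,"rx":0,"ry":0,"rz":0,"hand":-1},
    {"x":0,"y":0,"z":-200,"rx":0,"ry":0,"rz":0,"hand":-1},
    {"x":0,"y":0,"z":-223,"rx":0,"ry":0,"rz":0,"hand":-1},
    {"x":0,"y":0,"z":-223,"rx":0,"ry":0,"rz":0,"hand":-1},
  ],
)

```text
clock: 10.4
tcp_pos: [0.4731, -0.1483, 0.2315]
orientation: [0.002, -0.043, 0.999, -0.001]
wrist_force: [-0.2, 0.6, -1.0]
finger_gap: 0.0856
```

```bash
python3 -c "
from h import *
go(520,379,230,187.5)
p=cam('wrist');save(p,'w7.png')
for n in ['blue_carrier','magnet_plate_center']:
  for o in measure(p,n): print(n,*o)"
```

```text
t=10.40 tcp [ 473.1 -148.3  231.5] yaw -175.1 F [-0.2  0.6 -1. ] gap 85.6
-> shift [-9.220e+01  5.213e+02  5.000e-01] rot [-0.16  0.23 -2.55] dist 529
blue_carrier 0.58 [245.8 151.2] [ 6.8  8.2 14.8] [ 469.5 -148.4  143.3   98.2    5.2]
magnet_plate_center 0.69 [278.1 172.5] [26.9 28.2 29.3] [ 472.  -148.4  106.2   57.6    5.2]
magnet_plate_center 0.17 [548.  333.2] [ 4.6 19.  20.5] [629.  166.8 121.8  49.1  19. ]
```

View pics/w7.png

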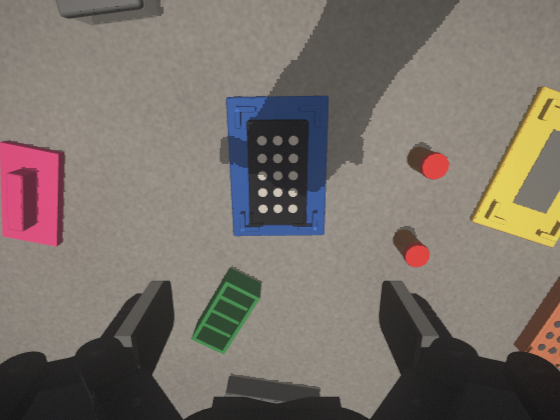

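The picture shows the magnet plate seated in the blue carrier between all four corner walls, with its top at z≈28 mm, so it is fully down. Next is the white block.

Request:
arm_command(
  motion=[
    {"x":-10,"y":55,"z":0,"rx":0,"ry":0,"rz":0,"hand":-1},
    {"x":-20,"y":110,"z":0,"rx":0,"ry":0,"rz":-1,"hand":-1},
    {"x":-30,"y":165,"z":0,"rx":0,"ry":0,"rz":-1,"hand":-1},
    {"x":-40,"y":220,"z":0,"rx":0,"ry":0,"rz":-2,"hand":-1},
    {"x":-50,"y":275,"z":0,"rx":0,"ry":0,"rz":-2,"hand":-1},
    {"x":-60,"y":330,"z":0,"rx":0,"ry":0,"rz":-2.5,"hand":-1},
    {"x":-70,"y":385,"z":0,"rx":0,"ry":0,"rz":-2.5,"hand":-1},
    {"x":-80,"y":440,"z":0,"rx":0,"ry":0,"rz":-2.5,"hand":-1},
    {"x":-90,"y":495,"z":0,"rx":0,"ry":0,"rz":-2.5,"hand":-1},
    {"x":-92,"y":525,"z":0,"rx":0,"ry":0,"rz":-2.5,"hand":-1},
  ],
)

```text
clock: 11.8
tcp_pos: [0.5171, 0.3856, 0.2263]
orientation: [-0.002, -0.066, 0.998, -0.001]
wrist_force: [-0.3, -0.5, -0.5]
finger_gap: 0.0852
```

```bash
python3 -c "
from h import *
go(520,384,230,188)
p=cam('wrist');save(p,'w8.png')
for n in ['well_block_center','yellow_carrier','thermal_plate_center']:
  for o in measure(p,n): print(n,*o)"
```

```text
t=11.80 tcp [517.1 385.6 226.3] yaw -172.4 F [-0.3 -0.5 -0.5] gap 85.2
-> shift [-2.6 -2.  -3.7] rot [-0.08 -0.22 -0.43] dist 5
well_block_center 0.74 [277.6 176.7] [26.8 28.3 29.2] [518.  384.2  86.7  41.6   7.6]
yellow_carrier 0.83 [38.8 64.2] [6.9 8.4 9.8] [453.  147.8 145.1  74.2 -12.2]
thermal_plate_center 0.68 [ 96.1 248.8] [10.2 20.3 21.5] [621.1 206.9 118.1  65.3 -15. ]
```

View pics/w8.png

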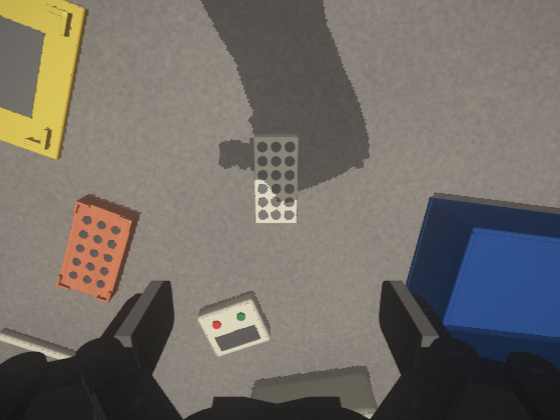

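Request:
arm_command(
  motion=[
    {"x":-0.7,"y":-1.5,"z":50,"rx":0,"ry":0,"rz":0,"hand":-1},
    {"x":-0.7,"y":-1.5,"z":100,"rx":0,"ry":0,"rz":0,"hand":-1},
    {"x":-0.7,"y":-1.5,"z":140,"rx":0,"ry":0,"rz":0,"hand":-1},
    {"x":-0.7,"y":-1.5,"z":170,"rx":0,"ry":0,"rz":0,"hand":-1},
    {"x":-0.7,"y":-1.5,"z":185,"rx":0,"ry":0,"rz":0,"hand":-1},
    {"x":-0.7,"y":-1.5,"z":185,"rx":0,"ry":0,"rz":0,"hand":-1},
  ],
)

```text
clock: 12.75
tcp_pos: [0.5185, 0.3805, 0.0435]
orientation: [-0.001, -0.064, 0.998, -0.001]
wrist_force: [0.3, -0.1, 0.2]
finger_gap: 0.0853
```

```bash
python3 -c "
from h import *
p=cam('wrist');save(p,'w9.png')
for n in ['well_block_center']:
  for o in measure(p,n): print(n,*o)
go(518,384.2,4,187.6)"
```

```text
well_block_center 0.68 [286.3 250.4] [24.9 28.2 29. ] [516.5 383.9  90.5  42.2   7.4]
t=12.85 tcp [519.9 381.8  45.7] yaw -172.6 F [0.1 0.4 0.2] gap 85.2
-> shift [ 1.7  2.6 41.7] rot [ 0.03  0.09 -0.19] dist 42
```

Request:
arm_command(
  motion=[
    {"x":1.5,"y":2.5,"z":15,"rx":0,"ry":0,"rz":0,"hand":-1},
    {"x":1.5,"y":2.5,"z":30,"rx":0,"ry":0,"rz":0,"hand":-1},
    {"x":1.5,"y":2.5,"z":40,"rx":0,"ry":0,"rz":0,"hand":-1},
    {"x":1.5,"y":2.5,"z":41,"rx":0,"ry":0,"rz":0,"hand":-0.5},
    {"x":1.5,"y":2.5,"z":41,"rx":0,"ry":0,"rz":0,"hand":0},
    {"x":1.5,"y":2.5,"z":41,"rx":0,"ry":0,"rz":0,"hand":0.5},
    {"x":1.5,"y":2.5,"z":41,"rx":0,"ry":0,"rz":0,"hand":1},
    {"x":1.5,"y":2.5,"z":41,"rx":0,"ry":0,"rz":0,"hand":1},
    {"x":1.5,"y":2.5,"z":41,"rx":0,"ry":0,"rz":0,"hand":1},
    {"x":1.5,"y":2.5,"z":41,"rx":0,"ry":0,"rz":0,"hand":1},
  ],
  force=40,
)

```text
clock: 14.1
tcp_pos: [0.5177, 0.3844, 0.004]
orientation: [0.0, -0.065, 0.998, 0.0]
wrist_force: [0.6, -0.3, 2.8]
finger_gap: 0.0412
```

```bash
python3 -c "
from h import *
p=cam('wrist');save(p,'w10.png')
go(518,384.2,4,187.6);go(518,384.2,4,187.6)"
```

```text
t=14.15 tcp [517.6 384.4   4. ] yaw -172.6 F [ 0.6 -0.1  4.1] gap 41.5
-> shift [-0.3 -0.2 -0. ] rot [ 0.02  0.06 -0.15] dist 0
t=14.15 tcp [517.6 384.4   4. ] yaw -172.6 F [ 0.6 -0.1  4.1] gap 41.5
-> shift [-0.3 -0.2 -0. ] rot [ 0.02  0.06 -0.15] dist 0
```

View pics/w10.png

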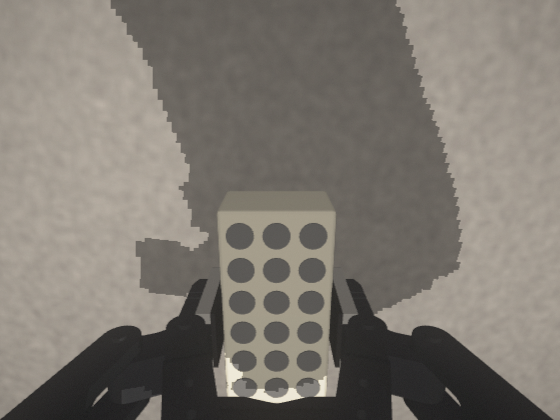

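The block is gripped evenly and centred at (276,300), with a gap of 41.5 mm.

Request:
arm_command(
  motion=[
    {"x":0,"y":0,"z":-20,"rx":0,"ry":0,"rz":0,"hand":1},
    {"x":0,"y":0,"z":-60,"rx":0,"ry":0,"rz":0,"hand":1},
    {"x":0,"y":0,"z":-110,"rx":0,"ry":0,"rz":0,"hand":1},
    {"x":0,"y":-20,"z":-150,"rx":0,"ry":0,"rz":0,"hand":1},
    {"x":0,"y":-60,"z":-166,"rx":0,"ry":0,"rz":0,"hand":1},
    {"x":0,"y":-110,"z":-166,"rx":0,"ry":0,"rz":0,"hand":1},
    {"x":0,"y":-160,"z":-166,"rx":0,"ry":0,"rz":1,"hand":1},
    {"x":0,"y":-210,"z":-166,"rx":0,"ry":0,"rz":1,"hand":1},
    {"x":0,"y":-260,"z":-166,"rx":0,"ry":0,"rz":2,"hand":1},
    {"x":0,"y":-280,"z":-166,"rx":0,"ry":0,"rz":2,"hand":1},
  ],
)

```text
clock: 15.4
tcp_pos: [0.5532, 0.1041, 0.1688]
orientation: [-0.001, -0.046, 0.999, -0.0]
wrist_force: [0.3, 0.4, -0.6]
finger_gap: 0.0411
```

```bash
python3 -c "
from h import *
go(472,-148.2,110,185.2)"
```

```text
t=15.40 tcp [553.2 104.1 168.8] yaw -174.7 F [ 0.3  0.4 -0.6] gap 41.1
-> shift [ 104.  -243.7   59. ] rot [-0.01 -0.08  0.08] dist 272
```

Request:
arm_command(
  motion=[
    {"x":18,"y":-42,"z":0,"rx":0,"ry":0,"rz":0,"hand":1},
    {"x":38,"y":-90,"z":0,"rx":0,"ry":0,"rz":0,"hand":1},
    {"x":60,"y":-140,"z":0,"rx":0,"ry":0,"rz":0,"hand":1},
    {"x":80,"y":-188,"z":0,"rx":0,"ry":0,"rz":0,"hand":1},
    {"x":96,"y":-226,"z":10,"rx":0,"ry":0,"rz":0,"hand":1},
    {"x":104,"y":-244,"z":50,"rx":0,"ry":0,"rz":0,"hand":1},
    {"x":104,"y":-244,"z":90,"rx":0,"ry":0,"rz":0,"hand":1},
    {"x":104,"y":-244,"z":100,"rx":0,"ry":0,"rz":0,"hand":1},
    {"x":104,"y":-244,"z":100,"rx":0,"ry":0,"rz":0,"hand":1},
  ],
)

```text
clock: 16.52
tcp_pos: [0.473, -0.1455, 0.0693]
orientation: [-0.001, -0.048, 0.999, 0.0]
wrist_force: [1.1, -0.4, -0.1]
finger_gap: 0.0408
```

```bash
python3 -c "
from h import *
p=cam('wrist');save(p,'w11.png')
go(472,-148.2,32,185.2)"
```

```text
t=16.57 tcp [ 473.9 -146.    70.3] yaw -174.5 F [-0.2 -0.6 -0.4] gap 41.1
-> shift [ 2.1 -2.  38.3] rot [-0.02  0.03  0.31] dist 38
```

View pics/w11.png

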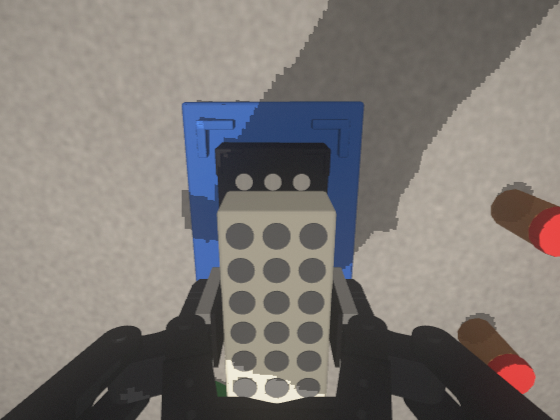

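Request:
arm_command(
  motion=[
    {"x":2,"y":-2,"z":10,"rx":0,"ry":0,"rz":0.3,"hand":1},
    {"x":2,"y":-2,"z":20,"rx":0,"ry":0,"rz":0.3,"hand":1},
    {"x":2,"y":-2,"z":27,"rx":0,"ry":0,"rz":0.3,"hand":1},
    {"x":2,"y":-2,"z":31,"rx":0,"ry":0,"rz":0.3,"hand":1},
    {"x":2,"y":-2,"z":31,"rx":0,"ry":0,"rz":0.3,"hand":1},
  ],
)

```text
clock: 17.2
tcp_pos: [0.4711, -0.1483, 0.0381]
orientation: [-0.0, -0.045, 0.999, 0.0]
wrist_force: [-0.1, -0.1, -1.6]
finger_gap: 0.0415
```

```bash
python3 -c "
from h import *
p=cam('wrist');save(p,'w12.png')
go(472,-148.2,32,185.2)"
```

```text
t=17.25 tcp [ 471.4 -148.4   38.4] yaw -174.9 F [ 0.7  0.5 -1.7] gap 41.7
-> shift [-0.7  0.2  6.4] rot [ 0.   -0.01 -0.05] dist 6
```

View pics/w12.png

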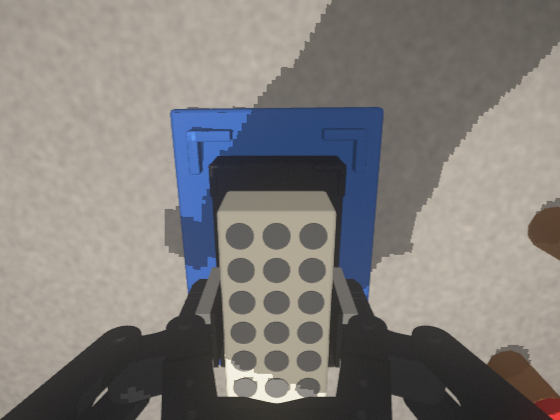

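Centred (plate mid-column 278, block 277). Lowering the last 6 mm.

Request:
arm_command(
  motion=[
    {"x":-0.5,"y":0,"z":3,"rx":0,"ry":0,"rz":0,"hand":1},
    {"x":-0.5,"y":0,"z":5,"rx":0,"ry":0,"rz":0,"hand":1},
    {"x":-0.5,"y":0,"z":6.5,"rx":0,"ry":0,"rz":0,"hand":1},
    {"x":-0.5,"y":0,"z":7,"rx":0,"ry":0,"rz":0,"hand":1},
    {"x":-0.5,"y":0,"z":7,"rx":0,"ry":0,"rz":0,"hand":1},
  ],
)

```text
clock: 17.88
tcp_pos: [0.4719, -0.1484, 0.0319]
orientation: [0.0, -0.045, 0.999, -0.0]
wrist_force: [-2.2, 1.1, 4.8]
finger_gap: 0.0409
```

Request:
arm_command(
  motion=[
    {"x":0,"y":0,"z":0,"rx":0,"ry":0,"rz":0,"hand":0},
    {"x":0,"y":0,"z":0,"rx":0,"ry":0,"rz":0,"hand":-0.6},
    {"x":0,"y":0,"z":0,"rx":0,"ry":0,"rz":0,"hand":-1},
    {"x":0,"y":0,"z":0,"rx":0,"ry":0,"rz":0,"hand":-1},
    {"x":0,"y":0,"z":-30,"rx":0,"ry":0,"rz":0,"hand":-1},
    {"x":0,"y":0,"z":-80,"rx":0,"ry":0,"rz":0,"hand":-1},
    {"x":0,"y":0,"z":-140,"rx":0,"ry":0,"rz":0,"hand":-1},
    {"x":0,"y":0,"z":-190,"rx":0,"ry":0,"rz":0,"hand":-1},
    {"x":0,"y":0,"z":-200,"rx":0,"ry":0,"rz":0,"hand":-1},
    {"x":0,"y":0,"z":-200,"rx":0,"ry":0,"rz":0,"hand":-1},
  ],
)

```text
clock: 19.12
tcp_pos: [0.4721, -0.1485, 0.2316]
orientation: [0.0, -0.045, 0.999, -0.0]
wrist_force: [0.5, -0.7, 0.4]
finger_gap: 0.0854
```

```bash
python3 -c "
from h import *
go(521,-398,230,172.5)
p=cam('wrist');save(p,'w13.png')
for n in ['well_block_center','magnet_plate_center']:
  for o in measure(p,n): print(n,*o)"
```

```text
t=19.12 tcp [ 472.1 -148.5  231.6] yaw -174.9 F [ 0.5 -0.7  0.4] gap 85.4
-> shift [ -26.3 -252.9    1.8] rot [-0.03  0.05 12.65] dist 254
well_block_center 0.83 [276.1 180. ] [54.8 56.2 57.2] [ 472.2 -149.    87.2   41.6    5.2]
well_block_center 0.41 [534.7 180.3] [6.4 7.9 9.4] [448.8 126.4 145.2 102.2 -12.5]
magnet_plate_center 0.71 [284.4 136.9] [26.4 28.1 31.4] [ 471.2 -148.3  106.7   59.1    5.4]
magnet_plate_center 0.49 [545.5 333.4] [ 3.8 18.7 20.4] [629.  166.8 129.2  52.7  19.1]
```

View pics/w13.png

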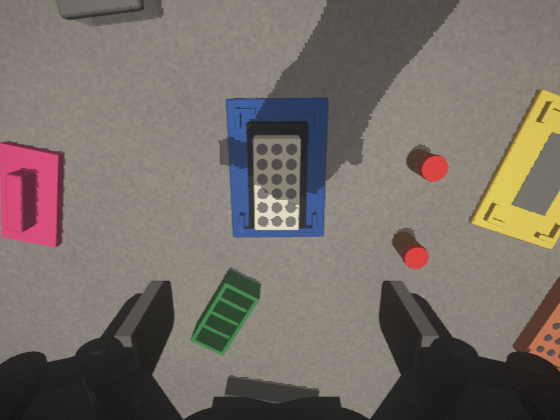

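The block is seated: its top is at 56 mm and it lies between the lips. Now the cover.

Request:
arm_command(
  motion=[
    {"x":-5,"y":-45,"z":0,"rx":0,"ry":0,"rz":2,"hand":-1},
    {"x":-10,"y":-95,"z":0,"rx":0,"ry":0,"rz":5,"hand":-1},
    {"x":-15,"y":-145,"z":0,"rx":0,"ry":0,"rz":8,"hand":-1},
    {"x":-20,"y":-195,"z":0,"rx":0,"ry":0,"rz":11,"hand":-1},
    {"x":-24,"y":-235,"z":0,"rx":0,"ry":0,"rz":12.6,"hand":-1},
    {"x":-26,"y":-253,"z":0,"rx":0,"ry":0,"rz":12.6,"hand":-1},
    {"x":-26,"y":-253,"z":0,"rx":0,"ry":0,"rz":12.6,"hand":-1},
  ],
)

```text
clock: 20.15
tcp_pos: [0.5197, -0.3987, 0.2286]
orientation: [-0.002, 0.066, 0.998, 0.001]
wrist_force: [0.9, 0.2, -0.1]
finger_gap: 0.0855
```

```bash
python3 -c "
from h import *
p=cam('wrist');save(p,'w14.png')
for n in ['cover_grip']:
  for o in measure(p,n): print(n,*o)
  for o in measure(p,n,top=.011): print(n,*o)
W=cloud(p);m=finder.masks_of(p,'cover_grip')[0]['region']
g=m&(W[...,2]>.026);print('ridge',rect(W[g]),np.nanpercentile(W[g][:,2],[10,50,90]))
g=m&(W[...,2]>.004)&(W[...,2]<.026);print('lid',rect(W[g]),np.nanpercentile(W[g][:,2],[10,50,90]))
go(521,-398,230,172.5)"
```

```text
cover_grip 0.89 [267.5 173.2] [10.  11.3 33.8] [ 515.5 -403.9   98.5   55.3   -7.1]
cover_grip 0.89 [267.5 173.2] [10.  11.3 33.8] [ 520.6 -405.   105.2   59.    -7.1]
ridge (521.371337890625, -405.55621337890625, 59.68457794189453, 15.882161140441895, -6.907508850097656) [0.03278761 0.03390432 0.03493867]
lid (521.52490234375, -405.598388671875, 104.21524047851562, 58.04668426513672, -7.03717041015625) [0.01013656 0.01108391 0.01209092]
t=20.35 tcp [ 520.2 -396.7  231. ] yaw 172.6 F [-0.  -0.  -0.2] gap 85.0
-> shift [-0.9 -1.2  1. ] rot [ 0.05 -0.06  0.1 ] dist 2
```

View pics/w14.png

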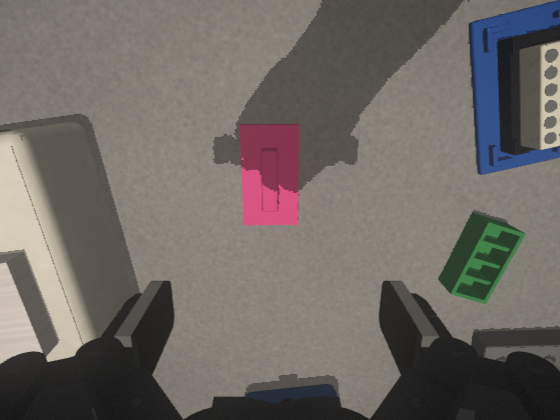

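```bash
python3 -c "
from h import *
p=cam('wrist')
W=cloud(p);g=(W[...,2]>.03)&(W[...,1]<-.45)&(W[...,0]>.4)&(W[...,0]<.64)&(np.arange(420)[:,None]<270)
Q=W[g]
for x in np.arange(.42,.63,.03):
  s=Q[abs(Q[:,0]-x)<.015]
  if len(s): print(round(x,2),s[:,1].max(),s[:,2].max())
go(521.4,-405.5,50,173)"
```

```text
0.45 -0.5785801110712043 0.102021988854003
0.48 -0.579199331048337 0.10253457743458959
0.51 -0.5792119187903613 0.10249396002876088
0.54 -0.5791343107306044 0.12175419376973967
0.57 -0.5792778199325787 0.10184407898990115
0.6 -0.579686732571023 0.050432113698453414
t=20.40 tcp [ 520.4 -396.8  231.4] yaw 172.6 F [0.1 0.4 0.5] gap 85.6
-> shift [ -2.3  -8.6 181.4] rot [ 0.03 -0.03 -0.39] dist 182
```

Clear of the white box (its edge is at y≈-0.579).

Request:
arm_command(
  motion=[
    {"x":-2,"y":-8.5,"z":45,"rx":0,"ry":0,"rz":0,"hand":-1},
    {"x":-2,"y":-8.5,"z":95,"rx":0,"ry":0,"rz":-0.4,"hand":-1},
    {"x":-2,"y":-8.5,"z":140,"rx":0,"ry":0,"rz":-0.4,"hand":-1},
    {"x":-2,"y":-8.5,"z":170,"rx":0,"ry":0,"rz":-0.4,"hand":-1},
    {"x":-2,"y":-8.5,"z":180,"rx":0,"ry":0,"rz":-0.4,"hand":-1},
    {"x":-2,"y":-8.5,"z":180,"rx":0,"ry":0,"rz":-0.4,"hand":-1},
  ],
)

```text
clock: 21.15
tcp_pos: [0.5215, -0.4062, 0.0519]
orientation: [-0.0, 0.061, 0.998, 0.0]
wrist_force: [0.4, -0.6, 0.1]
finger_gap: 0.0854
```

```bash
python3 -c "
from h import *
p=cam('wrist');save(p,'w15.png')
W=cloud(p);m=finder.masks_of(p,'cover_grip')[0]['region']
g=m&(W[...,2]>.026);print('ridge',rect(W[g]))
go(521.4,-405.5,14.5,173)"
```

```text
ridge (521.023193359375, -405.4592590332031, 60.06130599975586, 16.03841209411621, -7.043922424316406)
t=21.25 tcp [ 522.3 -407.3   53.4] yaw 173.0 F [ 0.6 -0.3  0.1] gap 85.7
-> shift [ 1.2  1.8 38.9] rot [-0.11  0.13 -0.03] dist 39
```

View pics/w15.png

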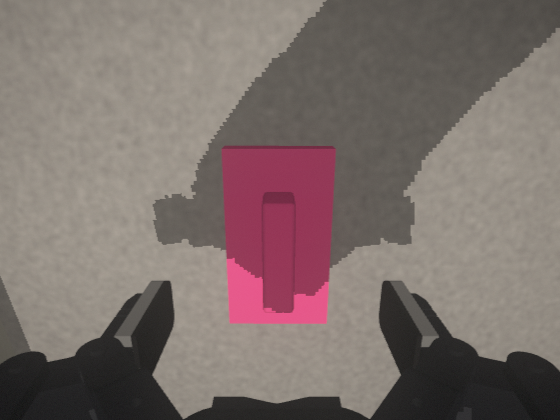

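Request:
arm_command(
  motion=[
    {"x":1,"y":1,"z":15,"rx":0,"ry":0,"rz":0,"hand":-1},
    {"x":1,"y":1,"z":28,"rx":0,"ry":0,"rz":0,"hand":-0.6},
    {"x":1,"y":1,"z":36,"rx":0,"ry":0,"rz":0,"hand":-0.2},
    {"x":1,"y":1,"z":37,"rx":0,"ry":0,"rz":0,"hand":0.2},
    {"x":1,"y":1,"z":37,"rx":0,"ry":0,"rz":0,"hand":0.6},
    {"x":1,"y":1,"z":37,"rx":0,"ry":0,"rz":0,"hand":1},
    {"x":1,"y":1,"z":37,"rx":0,"ry":0,"rz":0,"hand":1},
    {"x":1,"y":1,"z":37,"rx":0,"ry":0,"rz":0,"hand":1},
    {"x":1,"y":1,"z":37,"rx":0,"ry":0,"rz":0,"hand":1},
  ],
)

```text
clock: 22.38
tcp_pos: [0.5206, -0.4057, 0.0147]
orientation: [0.0, 0.062, 0.998, -0.0]
wrist_force: [-0.0, -0.3, 0.5]
finger_gap: 0.0155
```

```bash
python3 -c "
from h import *
p=cam('wrist');save(p,'w16.png')
go(521.4,-405.5,190,173)"
```

```text
t=22.43 tcp [ 520.6 -405.7   14.7] yaw 172.9 F [-0.7 -0.3  0.3] gap 15.1
-> shift [  -0.9    0.2 -175.3] rot [-0.01  0.02 -0.06] dist 175
```

View pics/w16.png

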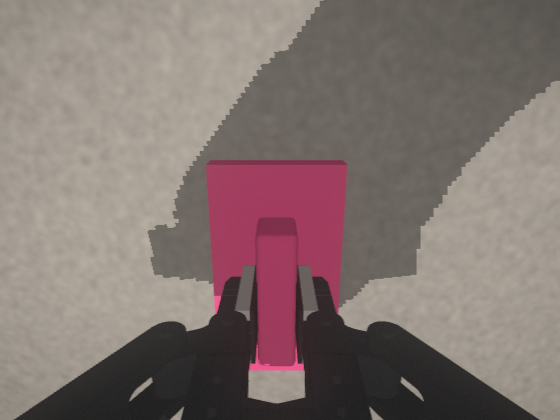

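Request:
arm_command(
  motion=[
    {"x":0,"y":0,"z":-20,"rx":0,"ry":0,"rz":0,"hand":1},
    {"x":0,"y":0,"z":-60,"rx":0,"ry":0,"rz":0,"hand":1},
    {"x":0,"y":0,"z":-110,"rx":0,"ry":0,"rz":0,"hand":1},
    {"x":0,"y":0,"z":-150,"rx":0,"ry":0,"rz":0,"hand":1},
    {"x":0,"y":0,"z":-165,"rx":0,"ry":0,"rz":0,"hand":1},
    {"x":0,"y":0,"z":-165,"rx":0,"ry":0,"rz":0,"hand":1},
  ],
)

```text
clock: 23.18
tcp_pos: [0.5208, -0.4059, 0.1798]
orientation: [0.001, 0.061, 0.998, -0.001]
wrist_force: [0.4, -0.2, -1.6]
finger_gap: 0.0151
```

```bash
python3 -c "
from h import *
p=cam('wrist');save(p,'w17.png')
go(471.6,-149,180,185.2)"
```

```text
t=23.23 tcp [ 520.2 -405.3  178.3] yaw 172.9 F [-0.2 -0.1 -1.3] gap 15.1
-> shift [ 79.7 248.4  -1.5] rot [  0.05  -0.05 -12.26] dist 261
```

Request:
arm_command(
  motion=[
    {"x":12,"y":35,"z":0,"rx":0,"ry":0,"rz":-1.5,"hand":1},
    {"x":26,"y":80,"z":0,"rx":0,"ry":0,"rz":-4,"hand":1},
    {"x":42,"y":130,"z":0,"rx":0,"ry":0,"rz":-6.5,"hand":1},
    {"x":58,"y":180,"z":0,"rx":0,"ry":0,"rz":-9,"hand":1},
    {"x":72,"y":225,"z":0,"rx":0,"ry":0,"rz":-11.5,"hand":1},
    {"x":80,"y":248.5,"z":20,"rx":0,"ry":0,"rz":-12.3,"hand":1},
    {"x":80,"y":248.5,"z":55,"rx":0,"ry":0,"rz":-12.3,"hand":1},
    {"x":80,"y":248.5,"z":75,"rx":0,"ry":0,"rz":-12.3,"hand":1},
    {"x":80,"y":248.5,"z":80,"rx":0,"ry":0,"rz":-12.3,"hand":1},
    {"x":80,"y":248.5,"z":80,"rx":0,"ry":0,"rz":-12.3,"hand":1},
  ],
)

```text
clock: 24.48
tcp_pos: [0.4708, -0.1488, 0.0985]
orientation: [-0.001, -0.046, 0.999, 0.001]
wrist_force: [1.1, 0.6, 1.0]
finger_gap: 0.0151
```

```bash
python3 -c "
from h import *
p=cam('wrist');save(p,'w18.png')
go(471.6,-149,62.7,185.2)"
```

```text
t=24.52 tcp [ 471.5 -149.2   99.3] yaw -174.8 F [ 0.5  0.1 -0.8] gap 15.1
-> shift [-0.1  0.2 36.6] rot [ 0.02 -0.03  0.03] dist 37
```

View pics/w18.png

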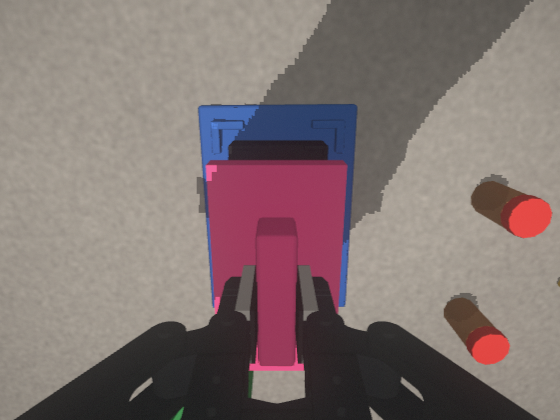

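Cover and carrier are aligned (columns 277 and 278). Descending.

Request:
arm_command(
  motion=[
    {"x":0,"y":0,"z":10,"rx":0,"ry":0,"rz":0,"hand":1},
    {"x":0,"y":0,"z":20,"rx":0,"ry":0,"rz":0,"hand":1},
    {"x":0,"y":0,"z":26,"rx":0,"ry":0,"rz":0,"hand":1},
    {"x":0,"y":0,"z":26,"rx":0,"ry":0,"rz":0,"hand":1},
    {"x":0,"y":0,"z":30,"rx":0,"ry":0,"rz":0,"hand":1},
    {"x":0,"y":0,"z":34,"rx":0,"ry":0,"rz":0,"hand":1},
    {"x":0,"y":0,"z":36,"rx":0,"ry":0,"rz":0,"hand":1},
    {"x":0,"y":0,"z":36.5,"rx":0,"ry":0,"rz":0,"hand":1},
    {"x":0,"y":0,"z":36.5,"rx":0,"ry":0,"rz":0,"hand":1},
  ],
)

```text
clock: 25.65
tcp_pos: [0.4716, -0.1492, 0.063]
orientation: [0.0, -0.046, 0.999, -0.0]
wrist_force: [-0.3, 0.2, -1.0]
finger_gap: 0.0153
```

```bash
python3 -c "
from h import *
p=cam('wrist');save(p,'w19.png')
go(471.6,-149,62.7,185.2)"
```

```text
t=25.70 tcp [ 471.7 -149.2   63.1] yaw -174.8 F [-0.3  0.2 -0.7] gap 14.6
-> shift [0.1 0.2 0.4] rot [-0.01  0.01  0.05] dist 0
```

View pics/w19.png

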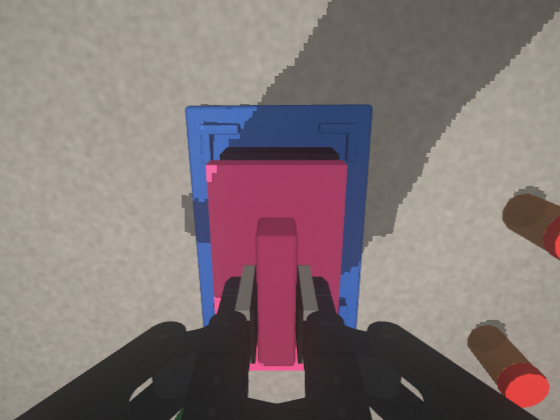

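Still just off contact. Easing down 1 mm, then release.

Request:
arm_command(
  motion=[
    {"x":0,"y":0,"z":1,"rx":0,"ry":0,"rz":0,"hand":1},
    {"x":0,"y":0,"z":1,"rx":0,"ry":0,"rz":0,"hand":1},
    {"x":0,"y":0,"z":1,"rx":0,"ry":0,"rz":0,"hand":1},
  ],
)

```text
clock: 26.08
tcp_pos: [0.4718, -0.1493, 0.0627]
orientation: [0.0, -0.046, 0.999, -0.0]
wrist_force: [-1.9, 0.4, 5.8]
finger_gap: 0.0152
```

Request:
arm_command(
  motion=[
    {"x":0,"y":0,"z":0,"rx":0,"ry":0,"rz":0,"hand":0.4},
    {"x":0,"y":0,"z":0,"rx":0,"ry":0,"rz":0,"hand":-0.2},
    {"x":0,"y":0,"z":0,"rx":0,"ry":0,"rz":0,"hand":-0.5},
    {"x":0,"y":0,"z":0,"rx":0,"ry":0,"rz":0,"hand":-1},
    {"x":0,"y":0,"z":-30,"rx":0,"ry":0,"rz":0,"hand":-1},
    {"x":0,"y":0,"z":-80,"rx":0,"ry":0,"rz":0,"hand":-1},
    {"x":0,"y":0,"z":-130,"rx":0,"ry":0,"rz":0,"hand":-1},
    {"x":0,"y":0,"z":-165,"rx":0,"ry":0,"rz":0,"hand":-1},
    {"x":0,"y":0,"z":-170,"rx":0,"ry":0,"rz":0,"hand":-1},
    {"x":0,"y":0,"z":-170,"rx":0,"ry":0,"rz":0,"hand":-1},
  ],
)

```text
clock: 27.32
tcp_pos: [0.4715, -0.1491, 0.2315]
orientation: [-0.0, -0.046, 0.999, 0.0]
wrist_force: [-0.3, 0.1, -0.6]
finger_gap: 0.0851
```

```bash
python3 -c "
from h import *
p=cam('wrist');save(p,'w20.png');save(cam('scene'),'s20.png')
W=cloud(p);m=finder.masks_of(p,'cover_grip')[0]['region']
g=m&(W[...,2]>.074);print('ridge',rect(W[g]),np.nanmedian(W[g][:,2]))
g=m&(W[...,2]>.05)&(W[...,2]<.07);print('lid',rect(W[g]),np.nanpercentile(W[g][:,2],[5,50,95]))
A=np.c_[W[g][:,:2],np.ones(g.sum())];print('tilt',np.linalg.lstsq(A,W[g][:,2],rcond=None)[0])
go(622,205,230,165.5)"
```

```text
ridge (472.413330078125, -150.255859375, 59.799407958984375, 15.559408187866211, 5.628246307373047) 0.08186757429180096
lid (473.0058898925781, -149.81716918945312, 104.84717559814453, 58.136409759521484, 5.191712379455566) [0.05782578 0.05907461 0.06027233]
tilt [ 0.00313279 -0.00126827  0.05737268]
t=27.48 tcp [ 470.7 -148.7  230.3] yaw -174.8 F [-0.5 -0.2 -0.5] gap 85.1
-> shift [-183.   338.4    0.4] rot [ 0.06 -0.16 19.74] dist 385
```

View pics/w20.png

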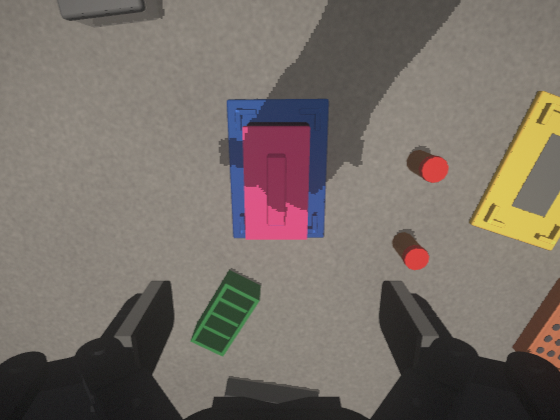

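View pics/s20.png

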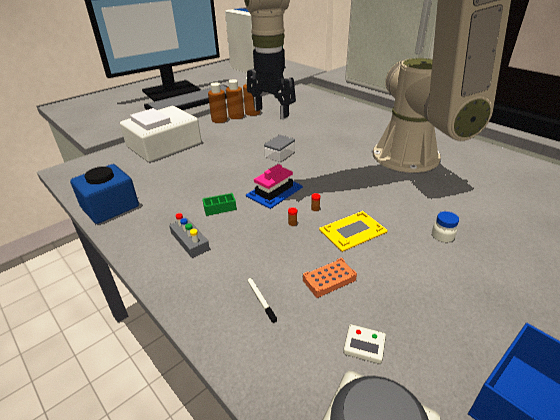

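The cover is seated: its lid is at 59 mm, level, centred on the block. Next the copper plate.

Request:
arm_command(
  motion=[
    {"x":-22,"y":40,"z":0,"rx":0,"ry":0,"rz":2,"hand":-1},
    {"x":-46,"y":85,"z":0,"rx":0,"ry":0,"rz":5,"hand":-1},
    {"x":-70,"y":130,"z":0,"rx":0,"ry":0,"rz":8,"hand":-1},
    {"x":-95,"y":175,"z":0,"rx":0,"ry":0,"rz":11,"hand":-1},
    {"x":-119,"y":220,"z":0,"rx":0,"ry":0,"rz":14,"hand":-1},
    {"x":-143,"y":265,"z":0,"rx":0,"ry":0,"rz":17,"hand":-1},
    {"x":-165,"y":305,"z":0,"rx":0,"ry":0,"rz":19.7,"hand":-1},
    {"x":-183,"y":338,"z":0,"rx":0,"ry":0,"rz":19.7,"hand":-1},
    {"x":-183,"y":338,"z":0,"rx":0,"ry":0,"rz":19.7,"hand":-1},
  ],
)

```text
clock: 28.6
tcp_pos: [0.6227, 0.2065, 0.2294]
orientation: [-0.001, 0.124, 0.992, -0.0]
wrist_force: [-0.4, 0.1, -0.2]
finger_gap: 0.0853
```

```bash
python3 -c "
from h import *
p=cam('wrist');save(p,'w21.png')
for n in ['thermal_plate_center','yellow_carrier']:
  for o in measure(p,n): print(n,*o)
go(622,204,40,165.5)"
```

```text
thermal_plate_center 0.69 [274.6 174.2] [18.9 20.2 21.3] [623.  204.1 106.3  59.1 -14.1]
yellow_carrier 0.66 [155.   47.8] [6.9 8.3 9.6] [481.4 124.7  99.9  82.1  77. ]
t=28.75 tcp [622.2 203.5 230.8] yaw 165.5 F [0.2 0.6 0.1] gap 85.3
-> shift [ -0.    0.7 190.8] rot [-0.08 -0.11  0.03] dist 191
```

View pics/w21.png

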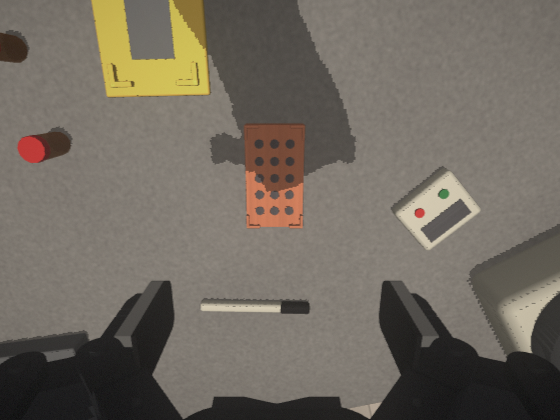

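Request:
arm_command(
  motion=[
    {"x":-0.7,"y":0.7,"z":45,"rx":0,"ry":0,"rz":0,"hand":-1},
    {"x":-0.7,"y":0.7,"z":95,"rx":0,"ry":0,"rz":0,"hand":-1},
    {"x":-0.7,"y":0.7,"z":145,"rx":0,"ry":0,"rz":0,"hand":-1},
    {"x":-0.7,"y":0.7,"z":180,"rx":0,"ry":0,"rz":0,"hand":-1},
    {"x":-0.7,"y":0.7,"z":191,"rx":0,"ry":0,"rz":0,"hand":-1},
    {"x":-0.7,"y":0.7,"z":191,"rx":0,"ry":0,"rz":0,"hand":-1},
  ],
  force=60,
)

```text
clock: 29.5
tcp_pos: [0.6236, 0.2038, 0.0411]
orientation: [-0.0, 0.126, 0.992, -0.0]
wrist_force: [0.6, 0.0, 0.4]
finger_gap: 0.0857
```

```bash
python3 -c "
from h import *
p=cam('wrist');save(p,'w22.png')
go(623,204,-1,165.7)"
```

```text
t=29.55 tcp [624.5 204.2  42.3] yaw 165.5 F [-0.5  0.2  0.8] gap 85.5
-> shift [ 1.5 -0.6 43.3] rot [ 0.03  0.09 -0.2 ] dist 43
```

View pics/w22.png

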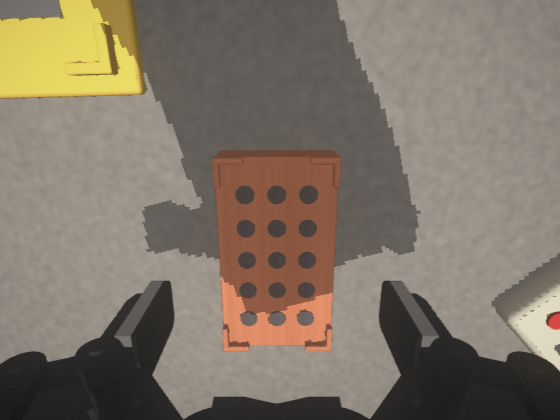

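Request:
arm_command(
  motion=[
    {"x":0.8,"y":0,"z":15,"rx":0,"ry":0,"rz":0,"hand":-1},
    {"x":0.8,"y":0,"z":30,"rx":0,"ry":0,"rz":0,"hand":-1},
    {"x":0.8,"y":0,"z":39,"rx":0,"ry":0,"rz":0,"hand":-1},
    {"x":0.8,"y":0,"z":41,"rx":0,"ry":0,"rz":0,"hand":-0.5},
    {"x":0.8,"y":0,"z":41,"rx":0,"ry":0,"rz":0,"hand":0},
    {"x":0.8,"y":0,"z":41,"rx":0,"ry":0,"rz":0,"hand":0.5},
    {"x":0.8,"y":0,"z":41,"rx":0,"ry":0,"rz":0,"hand":1},
    {"x":0.8,"y":0,"z":41,"rx":0,"ry":0,"rz":0,"hand":1},
    {"x":0.8,"y":0,"z":41,"rx":0,"ry":0,"rz":0,"hand":1},
    {"x":0.8,"y":0,"z":41,"rx":0,"ry":0,"rz":0,"hand":1},
  ],
)

```text
clock: 30.8
tcp_pos: [0.6229, 0.2049, -0.0001]
orientation: [-0.0, 0.126, 0.992, -0.0]
wrist_force: [-0.3, 0.4, -3.3]
finger_gap: 0.0565
```

```bash
python3 -c "
from h import *
go(556,106,170,167.3)"
```

```text
t=30.80 tcp [ 6.229e+02  2.049e+02 -1.000e-01] yaw 165.5 F [-0.3  0.4 -3.3] gap 56.5
-> shift [  40.1 -112.5 -170.1] rot [-0.   -0.01 -1.75] dist 208
```

Request:
arm_command(
  motion=[
    {"x":0,"y":0,"z":-20,"rx":0,"ry":0,"rz":0,"hand":1},
    {"x":0,"y":0,"z":-55,"rx":0,"ry":0,"rz":0,"hand":1},
    {"x":0,"y":0,"z":-100,"rx":0,"ry":0,"rz":0,"hand":1},
    {"x":2,"y":-5,"z":-145,"rx":0,"ry":0,"rz":0,"hand":1},
    {"x":12,"y":-30,"z":-170,"rx":0,"ry":0,"rz":-0.5,"hand":1},
    {"x":24,"y":-70,"z":-170,"rx":0,"ry":0,"rz":-1,"hand":1},
    {"x":36,"y":-102,"z":-170,"rx":0,"ry":0,"rz":-1.7,"hand":1},
    {"x":40,"y":-112,"z":-170,"rx":0,"ry":0,"rz":-1.7,"hand":1},
    {"x":40,"y":-112,"z":-170,"rx":0,"ry":0,"rz":-1.7,"hand":1},
  ],
)

```text
clock: 31.92
tcp_pos: [0.556, 0.1061, 0.1699]
orientation: [-0.0, 0.112, 0.994, 0.0]
wrist_force: [-0.1, 1.4, -5.8]
finger_gap: 0.0561
```

```bash
python3 -c "
from h import *
p=cam('wrist');save(p,'w23.png')
for o in measure(p,'yellow_carrier',top=.008): print(*o)
go(451,131,50,167.3)"
```

```text
0.6 [277.4  68.8] [6.9 8.2 9.3] [468.6 126.6 108.2 100.1 -13. ]
t=32.02 tcp [556.9 106.9 169.9] yaw 167.3 F [-0.3 -0.3 -5.5] gap 57.0
-> shift [108.7   0.  119.9] rot [ 0.03  0.03 -0.04] dist 162
```

View pics/w23.png

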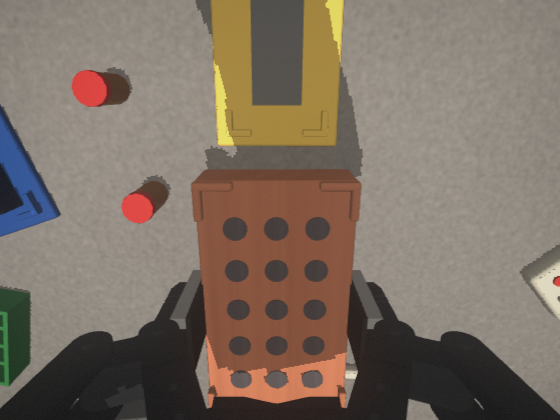

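```bash
python3 -c "
from h import *
go(450.2,130.7,45,167)"
```

```text
t=32.02 tcp [556.9 106.9 169.9] yaw 167.3 F [-0.3 -0.3 -5.5] gap 57.0
-> shift [109.4  -0.4 124.9] rot [0.03 0.03 0.26] dist 166
```

Request:
arm_command(
  motion=[
    {"x":30,"y":0,"z":10,"rx":0,"ry":0,"rz":0.3,"hand":1},
    {"x":65,"y":0,"z":30,"rx":0,"ry":0,"rz":0.3,"hand":1},
    {"x":95,"y":0,"z":60,"rx":0,"ry":0,"rz":0.3,"hand":1},
    {"x":109,"y":0,"z":90,"rx":0,"ry":0,"rz":0.3,"hand":1},
    {"x":109,"y":0,"z":115,"rx":0,"ry":0,"rz":0.3,"hand":1},
    {"x":109,"y":0,"z":128,"rx":0,"ry":0,"rz":0.3,"hand":1},
    {"x":109,"y":0,"z":128,"rx":0,"ry":0,"rz":0.3,"hand":1},
  ],
)

```text
clock: 32.9
tcp_pos: [0.45, 0.1308, 0.0414]
orientation: [-0.001, 0.113, 0.994, -0.0]
wrist_force: [-0.1, 0.7, -4.4]
finger_gap: 0.0566
```

```bash
python3 -c "
from h import *
p=cam('wrist');save(p,'w24.png')
go(450.2,130.7,8,167)"
```

```text
t=32.95 tcp [450.6 130.8  42.1] yaw 167.0 F [-0.1  0.3 -4.4] gap 56.6
-> shift [ 0.4 -0.2 34.1] rot [ 0.    0.01 -0.03] dist 34
```

View pics/w24.png

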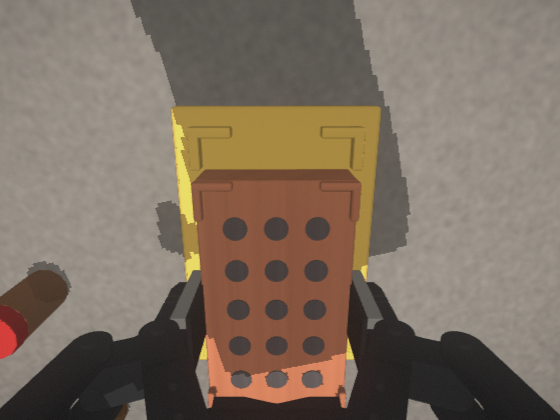

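Centred (276 against 277). Lowering.

Request:
arm_command(
  motion=[
    {"x":0.3,"y":0,"z":10,"rx":0,"ry":0,"rz":0,"hand":1},
    {"x":0.3,"y":0,"z":20,"rx":0,"ry":0,"rz":0,"hand":1},
    {"x":0.3,"y":0,"z":27,"rx":0,"ry":0,"rz":0,"hand":1},
    {"x":0.3,"y":0,"z":31,"rx":0,"ry":0,"rz":0,"hand":1},
    {"x":0.3,"y":0,"z":33,"rx":0,"ry":0,"rz":0,"hand":1},
    {"x":0.3,"y":0,"z":34,"rx":0,"ry":0,"rz":0,"hand":1},
    {"x":0.3,"y":0,"z":34,"rx":0,"ry":0,"rz":0,"hand":1},
  ],
)

```text
clock: 33.83
tcp_pos: [0.4498, 0.1305, 0.0081]
orientation: [0.0, 0.114, 0.994, -0.0]
wrist_force: [-0.1, -0.1, -4.8]
finger_gap: 0.0565
```

```bash
python3 -c "
from h import *
p=cam('wrist');save(p,'w25.png')
go(450.2,130.7,8,167)"
```

```text
t=33.88 tcp [449.9 130.6   8.2] yaw 166.9 F [ 0.8 -0.1 -4.4] gap 56.4
-> shift [-0.3  0.2  0.2] rot [ 0.    0.03 -0.05] dist 0
```

View pics/w25.png

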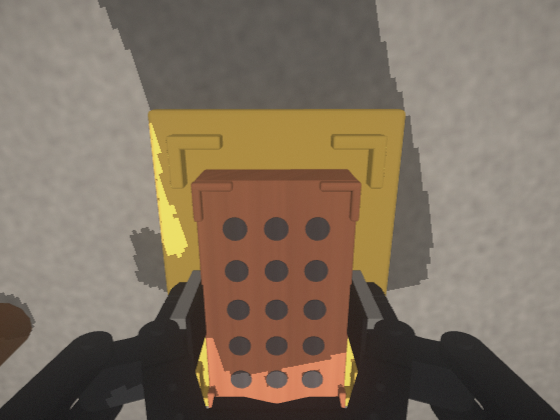

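Request:
arm_command(
  motion=[
    {"x":0,"y":0,"z":1,"rx":0,"ry":0,"rz":0,"hand":1},
    {"x":0,"y":0,"z":1,"rx":0,"ry":0,"rz":0,"hand":1},
    {"x":0,"y":0,"z":1,"rx":0,"ry":0,"rz":0,"hand":1},
  ],
)

```text
clock: 34.25
tcp_pos: [0.45, 0.1306, 0.0078]
orientation: [0.0, 0.114, 0.994, -0.0]
wrist_force: [-2.6, -0.7, 5.8]
finger_gap: 0.0567
```

Contact. Releasing and rising.

Request:
arm_command(
  motion=[
    {"x":0,"y":0,"z":0,"rx":0,"ry":0,"rz":0,"hand":0},
    {"x":0,"y":0,"z":0,"rx":0,"ry":0,"rz":0,"hand":-0.6},
    {"x":0,"y":0,"z":0,"rx":0,"ry":0,"rz":0,"hand":-1},
    {"x":0,"y":0,"z":0,"rx":0,"ry":0,"rz":0,"hand":-1},
    {"x":0,"y":0,"z":-30,"rx":0,"ry":0,"rz":0,"hand":-1},
    {"x":0,"y":0,"z":-80,"rx":0,"ry":0,"rz":0,"hand":-1},
    {"x":0,"y":0,"z":-140,"rx":0,"ry":0,"rz":0,"hand":-1},
    {"x":0,"y":0,"z":-200,"rx":0,"ry":0,"rz":0,"hand":-1},
    {"x":0,"y":0,"z":-222,"rx":0,"ry":0,"rz":0,"hand":-1},
    {"x":0,"y":0,"z":-222,"rx":0,"ry":0,"rz":0,"hand":-1},
  ],
)

```text
clock: 35.5
tcp_pos: [0.4511, 0.1307, 0.2309]
orientation: [0.002, 0.114, 0.994, 0.0]
wrist_force: [-0.4, -0.2, -1.1]
finger_gap: 0.0855
```

```bash
python3 -c "
from h import *
p=cam('wrist');save(p,'w26.png')
for n in ['thermal_plate_center','yellow_carrier']:
  for o in measure(p,n): print(n,*o)
go(637,-189,230,155)"
```

```text
thermal_plate_center 0.63 [277.1 172.9] [26.9 28.2 29.3] [451.5 130.4 105.3  58.3 -13.1]
thermal_plate_center 0.49 [144.5 201.6] [10.9 44.5 45.8] [443.2   4.3  41.6  24.8 -60.5]
yellow_carrier 0.96 [275.6 119.4] [ 6.9  8.2 13.6] [447.8 131.  143.4  99.  -13.1]
t=35.65 tcp [448.9 130.5 227.4] yaw 166.9 F [-0.4 -0.2  0.6] gap 85.7
-> shift [-255.4 -268.7   -2.9] rot [-0.06 -0.12 11.94] dist 371
```

View pics/w26.png

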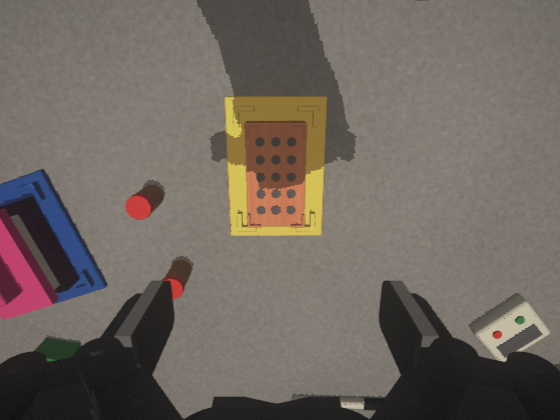

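The copper plate is seated, its top at 28 mm. Now the trough.

Request:
arm_command(
  motion=[
    {"x":-30,"y":-32,"z":0,"rx":0,"ry":0,"rz":1,"hand":-1},
    {"x":-64,"y":-67,"z":0,"rx":0,"ry":0,"rz":3,"hand":-1},
    {"x":-98,"y":-103,"z":0,"rx":0,"ry":0,"rz":5,"hand":-1},
    {"x":-132,"y":-139,"z":0,"rx":0,"ry":0,"rz":7,"hand":-1},
    {"x":-166,"y":-175,"z":0,"rx":0,"ry":0,"rz":9,"hand":-1},
    {"x":-200,"y":-211,"z":0,"rx":0,"ry":0,"rz":11,"hand":-1},
    {"x":-234,"y":-247,"z":0,"rx":0,"ry":0,"rz":12,"hand":-1},
    {"x":-255,"y":-270,"z":0,"rx":0,"ry":0,"rz":12,"hand":-1},
    {"x":-255,"y":-270,"z":0,"rx":0,"ry":0,"rz":12,"hand":-1},
  ],
)

```text
clock: 36.78
tcp_pos: [0.6369, -0.1921, 0.2254]
orientation: [-0.002, 0.218, 0.976, 0.0]
wrist_force: [-1.2, 0.3, 0.5]
finger_gap: 0.0853
```

```bash
python3 -c "
from h import *
p=cam('wrist');save(p,'w27.png')
for o in measure(p,'trough_center'): print(*o)
W=cloud(p)
m=finder.masks_of(p,'trough_center')[0]['region']
g=m&(W[...,2]>.027);print('rim',rect(W[g]))
g=(W[...,0]>.66)&(W[...,0]<.8)&(W[...,1]>-.25)&(W[...,1]<-.03)&(W[...,2]>.01)&~cv2.dilate(m.astype(np.uint8),np.ones((5,5))).astype(bool)&(W[...,2]<.09)
print('rack',np.nanmin(W[g],0),np.nanmax(W[g],0))
go(636,-190,50,155)"
```

```text
0.6 [274.5 175.7] [ 3.2 16.6 32.1] [ 637.2 -191.9   89.7   42.   -25. ]
rim (639.2548828125, -192.87225341796875, 86.1292953491211, 42.00249099731445, -25.06934356689453)
rack [ 0.74566415 -0.19221579  0.01000878] [ 0.7997434  -0.0689118   0.06233365]
t=36.92 tcp [ 636.2 -189.3  227.5] yaw 155.0 F [-0.8  0.5  0.6] gap 85.6
-> shift [ -0.6  -0.8 177.5] rot [ 0.   -0.17 -0.04] dist 177
```

View pics/w27.png

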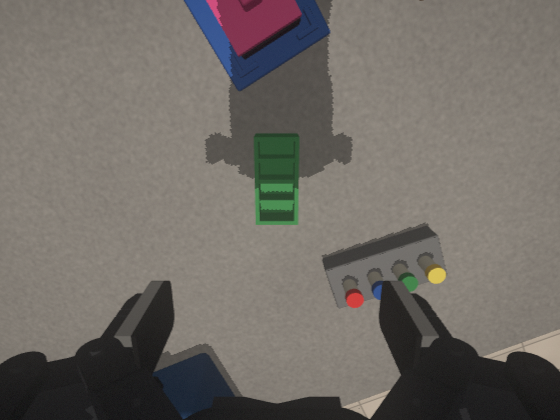

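Request:
arm_command(
  motion=[
    {"x":-4,"y":-2,"z":45,"rx":0,"ry":0,"rz":0,"hand":-1},
    {"x":-4,"y":-2,"z":95,"rx":0,"ry":0,"rz":0,"hand":-1},
    {"x":-4,"y":-2,"z":140,"rx":0,"ry":0,"rz":0,"hand":-1},
    {"x":-4,"y":-2,"z":172,"rx":0,"ry":0,"rz":0,"hand":-1},
    {"x":-4,"y":-2,"z":180,"rx":0,"ry":0,"rz":0,"hand":-1},
    {"x":-4,"y":-2,"z":180,"rx":0,"ry":0,"rz":0,"hand":-1},
    {"x":-4,"y":-2,"z":180,"rx":0,"ry":0,"rz":0,"hand":-1},
  ],
  force=40,
)

```text
clock: 37.8
tcp_pos: [0.6412, -0.1938, 0.0511]
orientation: [0.002, 0.217, 0.976, -0.0]
wrist_force: [-0.8, 0.6, 0.3]
finger_gap: 0.0853
```

```bash
python3 -c "
from h import *
p=cam('wrist');save(p,'w28.png')
W=cloud(p)
m=finder.masks_of(p,'trough_center')[0]['region']
g=m&(W[...,2]>.027);print('rim',rect(W[g]))
go(639,-192.8,4,155)"
```

```text
rim (639.109375, -192.84410095214844, 86.75129699707031, 42.32855224609375, -25.077774047851562)
t=37.90 tcp [ 641.1 -194.    51. ] yaw 155.0 F [-0.1 -0.   0.5] gap 85.4
-> shift [ 2.6  0.2 46.9] rot [-0.    0.19 -0.05] dist 47
```

View pics/w28.png

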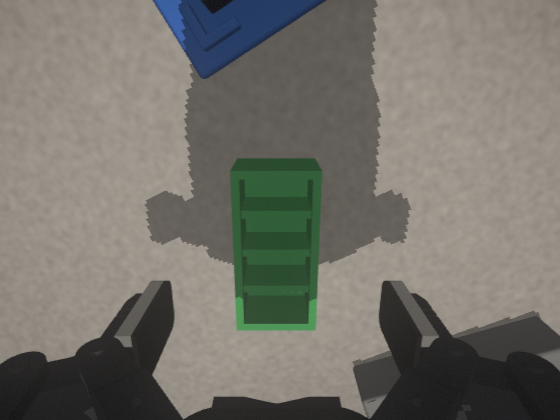

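Request:
arm_command(
  motion=[
    {"x":2,"y":0,"z":15,"rx":0,"ry":0,"rz":0,"hand":-1},
    {"x":2,"y":0,"z":32,"rx":0,"ry":0,"rz":0,"hand":-1},
    {"x":2,"y":0,"z":44,"rx":0,"ry":0,"rz":0,"hand":-1},
    {"x":2,"y":0,"z":46,"rx":0,"ry":0,"rz":0,"hand":-0.5},
    {"x":2,"y":0,"z":46,"rx":0,"ry":0,"rz":0,"hand":0},
    {"x":2,"y":0,"z":46,"rx":0,"ry":0,"rz":0,"hand":0.5},
    {"x":2,"y":0,"z":46,"rx":0,"ry":0,"rz":0,"hand":1},
    {"x":2,"y":0,"z":46,"rx":0,"ry":0,"rz":0,"hand":1},
    {"x":2,"y":0,"z":46,"rx":0,"ry":0,"rz":0,"hand":1},
    {"x":2,"y":0,"z":46,"rx":0,"ry":0,"rz":0,"hand":1},
  ],
)

```text
clock: 39.15
tcp_pos: [0.6383, -0.1929, 0.0034]
orientation: [0.0, 0.217, 0.976, -0.0]
wrist_force: [0.2, 0.7, 2.1]
finger_gap: 0.0416
```

```bash
python3 -c "
from h import *
p=cam('wrist');save(p,'w29.png')
go(451.2,130.4,180,167)"
```

```text
t=39.20 tcp [ 638.4 -192.9    3.4] yaw 154.9 F [-0.4  0.3  3.2] gap 41.8
-> shift [ 306.3  213.6 -176.8] rot [-1.000e-02  4.000e-02 -1.205e+01] dist 413
```

View pics/w29.png

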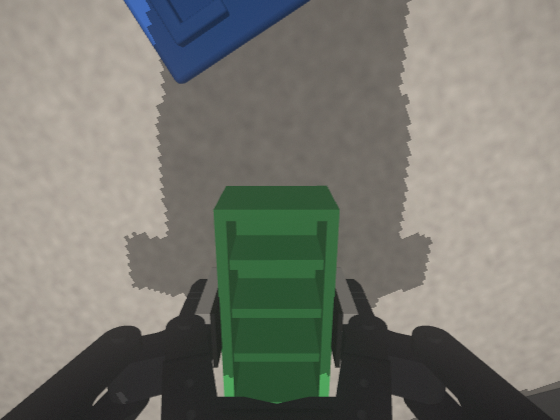

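Request:
arm_command(
  motion=[
    {"x":0,"y":0,"z":-20,"rx":0,"ry":0,"rz":0,"hand":1},
    {"x":0,"y":0,"z":-60,"rx":0,"ry":0,"rz":0,"hand":1},
    {"x":0,"y":0,"z":-110,"rx":0,"ry":0,"rz":0,"hand":1},
    {"x":0,"y":0,"z":-155,"rx":0,"ry":0,"rz":0,"hand":1},
    {"x":25,"y":18,"z":-176,"rx":0,"ry":0,"rz":-1,"hand":1},
    {"x":60,"y":42,"z":-176,"rx":0,"ry":0,"rz":-3,"hand":1},
    {"x":98,"y":68,"z":-176,"rx":0,"ry":0,"rz":-5,"hand":1},
    {"x":135,"y":94,"z":-176,"rx":0,"ry":0,"rz":-6,"hand":1},
    {"x":160,"y":112,"z":-176,"rx":0,"ry":0,"rz":-7,"hand":1},
    {"x":170,"y":119,"z":-176,"rx":0,"ry":0,"rz":-7,"hand":1},
  ],
)

```text
clock: 40.45
tcp_pos: [0.5333, -0.0115, 0.1789]
orientation: [-0.0, 0.156, 0.988, -0.0]
wrist_force: [-0.2, -0.5, -1.3]
finger_gap: 0.0412
```

```bash
python3 -c "
from h import *
go(450.4,130.5,80,167)"
```

```text
t=40.45 tcp [533.3 -11.5 178.9] yaw 162.0 F [-0.2 -0.5 -1.3] gap 41.2
-> shift [122.6 109.6  98.9] rot [-0.01 -0.04 -4.96] dist 192
```

Request:
arm_command(
  motion=[
    {"x":25,"y":22,"z":0,"rx":0,"ry":0,"rz":-1,"hand":1},
    {"x":58,"y":52,"z":0,"rx":0,"ry":0,"rz":-3,"hand":1},
    {"x":92,"y":82,"z":0,"rx":0,"ry":0,"rz":-5,"hand":1},
    {"x":115,"y":103,"z":15,"rx":0,"ry":0,"rz":-5,"hand":1},
    {"x":122.5,"y":109.5,"z":50,"rx":0,"ry":0,"rz":-5,"hand":1},
    {"x":122.5,"y":109.5,"z":85,"rx":0,"ry":0,"rz":-5,"hand":1},
    {"x":122.5,"y":109.5,"z":105,"rx":0,"ry":0,"rz":-5,"hand":1},
    {"x":122.5,"y":109.5,"z":108,"rx":0,"ry":0,"rz":-5,"hand":1},
    {"x":122.5,"y":109.5,"z":108,"rx":0,"ry":0,"rz":-5,"hand":1},
  ],
)

```text
clock: 41.58
tcp_pos: [0.4526, 0.1288, 0.0713]
orientation: [0.0, 0.114, 0.993, -0.0]
wrist_force: [-0.1, 0.1, -0.4]
finger_gap: 0.0414
```

```bash
python3 -c "
from h import *
p=cam('wrist');save(p,'w30.png')
go(450.4,130.5,31.4,167)"
```

```text
t=41.62 tcp [453.  128.9  71.7] yaw 166.9 F [ 0.5 -0.4 -0.8] gap 41.0
-> shift [ 2.9  0.9 40.3] rot [ 0.02  0.08 -0.09] dist 40
```

View pics/w30.png

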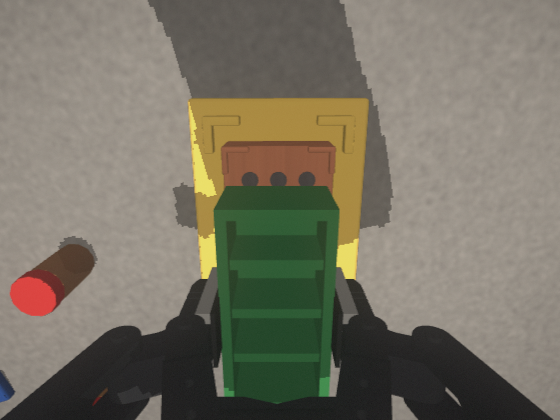

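Request:
arm_command(
  motion=[
    {"x":2.5,"y":1,"z":10,"rx":0,"ry":0,"rz":0,"hand":1},
    {"x":2.5,"y":1,"z":22,"rx":0,"ry":0,"rz":0,"hand":1},
    {"x":2.5,"y":1,"z":31,"rx":0,"ry":0,"rz":0,"hand":1},
    {"x":2.5,"y":1,"z":34,"rx":0,"ry":0,"rz":0,"hand":1},
    {"x":2.5,"y":1,"z":34,"rx":0,"ry":0,"rz":0,"hand":1},
    {"x":2.5,"y":1,"z":34,"rx":0,"ry":0,"rz":0,"hand":1},
  ],
)

```text
clock: 42.38
tcp_pos: [0.45, 0.1307, 0.0372]
orientation: [0.0, 0.114, 0.994, -0.0]
wrist_force: [-0.3, 1.4, -0.7]
finger_gap: 0.0415
```

```bash
python3 -c "
from h import *
p=cam('wrist');save(p,'w31.png')
go(450.4,130.5,31.4,167)"
```

```text
t=42.42 tcp [450.  130.7  37.3] yaw 167.0 F [ 0.  -0.1 -0.5] gap 41.2
-> shift [-0.4 -0.1  5.9] rot [ 0.01  0.03 -0.05] dist 6
```

View pics/w31.png

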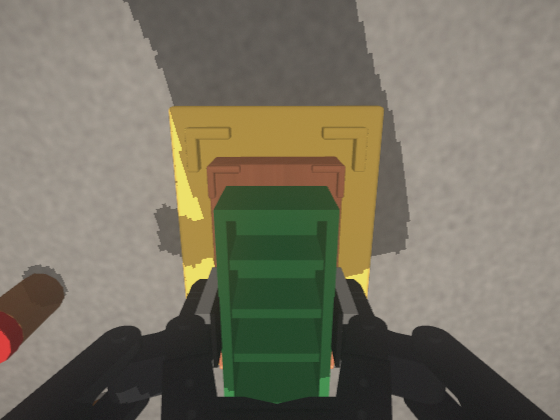

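Centred (277 against 276). Lowering to contact.

Request:
arm_command(
  motion=[
    {"x":-0.4,"y":0,"z":3,"rx":0,"ry":0,"rz":0,"hand":1},
    {"x":-0.4,"y":0,"z":5,"rx":0,"ry":0,"rz":0,"hand":1},
    {"x":-0.4,"y":0,"z":6.5,"rx":0,"ry":0,"rz":0,"hand":1},
    {"x":-0.4,"y":0,"z":6.5,"rx":0,"ry":0,"rz":0,"hand":1},
    {"x":-0.4,"y":0,"z":6.5,"rx":0,"ry":0,"rz":0,"hand":1},
  ],
)

```text
clock: 43.05
tcp_pos: [0.4501, 0.1306, 0.0313]
orientation: [0.0, 0.114, 0.994, -0.0]
wrist_force: [-3.3, -0.5, 9.0]
finger_gap: 0.0413
```

Request:
arm_command(
  motion=[
    {"x":0,"y":0,"z":0,"rx":0,"ry":0,"rz":0,"hand":0},
    {"x":0,"y":0,"z":0,"rx":0,"ry":0,"rz":0,"hand":-0.6},
    {"x":0,"y":0,"z":0,"rx":0,"ry":0,"rz":0,"hand":-1},
    {"x":0,"y":0,"z":0,"rx":0,"ry":0,"rz":0,"hand":-1},
    {"x":0,"y":0,"z":-30,"rx":0,"ry":0,"rz":0,"hand":-1},
    {"x":0,"y":0,"z":-80,"rx":0,"ry":0,"rz":0,"hand":-1},
    {"x":0,"y":0,"z":-140,"rx":0,"ry":0,"rz":0,"hand":-1},
    {"x":0,"y":0,"z":-190,"rx":0,"ry":0,"rz":0,"hand":-1},
    {"x":0,"y":0,"z":-200,"rx":0,"ry":0,"rz":0,"hand":-1},
    {"x":0,"y":0,"z":-200,"rx":0,"ry":0,"rz":0,"hand":-1},
  ],
)

```text
clock: 44.3
tcp_pos: [0.4504, 0.1306, 0.2306]
orientation: [0.001, 0.114, 0.994, 0.0]
wrist_force: [-0.0, 0.2, -0.2]
finger_gap: 0.0854
```

```bash
python3 -c "
from h import *
p=cam('wrist');save(p,'w32.png');save(cam('scene'),'s32.png')
W=cloud(p)
for o in measure(p,'thermal_plate_center'): print(*o)
m=finder.masks_of(p,'trough_center')[0]['region']
g=m&(W[...,2]>.055);print('rim',rect(W[g]),np.nanpercentile(W[g][:,2],[5,50,95]))
A=np.c_[W[g][:,:2],np.ones(g.sum())];print('tilt',np.linalg.lstsq(A,W[g][:,2],rcond=None)[0])
print(get_state()['finger_gap'])"
```

```text
0.81 [277.9 133.2] [26.3 28.2 31.7] [450.4 130.2 106.1  58.6 -12.3]
rim (450.9524230957031, 130.2357177734375, 86.49153900146484, 42.05852508544922, -13.097488403320312) [0.05537638 0.0596108  0.06107973]
tilt [-0.00089668  0.00152541  0.05900437]
0.08541391121996095
```

View pics/w32.png

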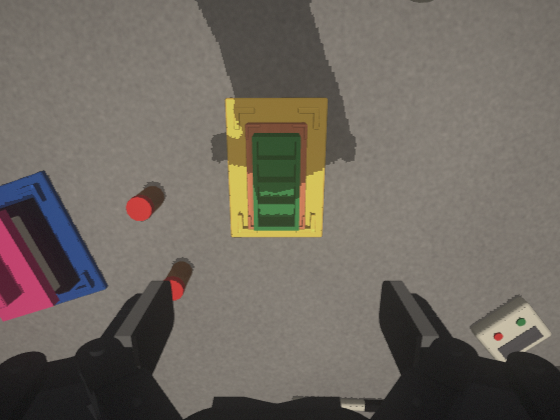

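View pics/s32.png

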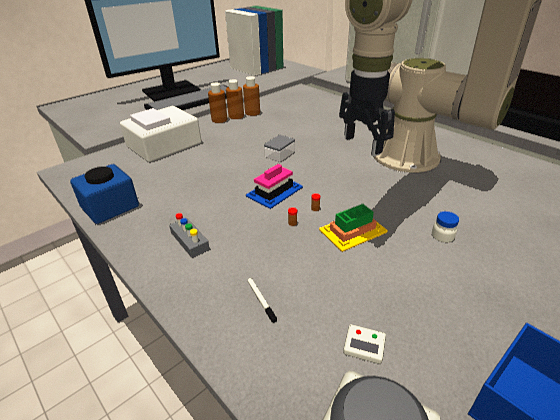

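The trough is seated level: its rim is at 60 mm and it is centred on the copper plate at (276,180). Both vials are standing. Handing in.

```bash
python3 -c "
from h import *
print(hand_in())"
```

```text
the job is handed in; nothing more can be done
None
```

I loaded both carriers in the order asked and handed the job in at about 45 s of the 131 s allowed. The hand-in returns no verdict, so the checks below are my own.

| Stack | Part | Surface measured | Height | Expected |
|---|---|---|---|---|
| Blue carrier | Magnet plate | top | 28.2 mm | 28 mm |
| Blue carrier | White block | top | 56.2 mm | 56 mm |
| Blue carrier | Pink cover | lid | 59.1 mm | 59 mm |
| Yellow carrier | Copper plate | top | 28.2 mm | 28 mm |
| Yellow carrier | Green trough | rim | 59.6 mm | 60 mm |

- **Fit:** In the camera measurements every part lies lengthwise, within about 1–2 mm and 1° of its carrier. The cover and trough were fitted for tilt and are flat to within 0.2°. I did not look under the cover's skirt; its height shows it is fully down round the block.
- **Vials and release:** Both vials still stand in the last pictures, and nothing went near them. I did not measure their positions. The gripper is open and well above everything.
- **Forces:** The wrist force at the end of each move stayed under 10 N.
- **Disagreements:** The TCP reading wandered by 1–3 mm just after moves, so I corrected from the wrist camera before each grasp and each placing. The networks sometimes gave low-score wrong matches, which I ignored.

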